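Lay the boiled-egg breakfast place

ROBOT

A 6-joint arm with a two-finger parallel gripper is mounted at the origin on the work surface. World frame = base frame: x ahead of the robot, y to its left, z up, the work surface at z = 0. Lengths are in m, angles in degrees, forces in N, time in s.
With the tool pointing down it reaches from about 0.375 to 0.9 m from the base axis. Payload 3.1 kg.
Tool frame: the origin (TCP) lies midway between the tips of the shut fingers; the grasp point (between the pads) lies 19 mm behind it; z points along the fingers, y is the line along which they close (so a half turn about z gives the same grasp; the last joint's range is limited). The gripper opens to 85 mm and grips with 20 to 120 N. Pads are 22 mm wide; open, the fingers measure 114 mm over their backs; the gripper's body (76 mm by 85 mm) begins 54 mm behind the grasp point. The pads swing forward as they close: fully open they stand 13 mm farther back than shut.
Start: joints at [-82.477, 30.224, 82.088, -0, 67.689, -10.227], TCP at [0.191, -0.595, 0.231] pointing down, gripper open.
Joint ranges: [-176.69, 176.69], [-43.24, 126.21], [12.49, 139.97], [-82, 262], [0, 151.66], [-163.58, 163.58]. Speed limits (degrees/s): [159.86, 159.86, 180, 180, 180, 180].

INTERFACE

Orientations are given as a 3x3 rotation matrix whose columns are the frame's x, y, z axes.
In Python, from bench import sensors, viewer, env gives the robot as it stands. The module is installed in compiled form; this text tells all that it offers.
- The arm moves only by the shell command python3 -m pendant 'ROWS' [FORCE]. ROWS is JSON, a list of rows, each an object of numbers: "wx", "wy", "wz": the turn, a rotation vector about the tool's x, y, z as a fraction of full scale; "dx", "dy", "dz": the shift along the tool's x, y, z as a fraction of full scale; "claw": the opening, from 0 (shut) to 1 (fully open). In form: [{"wx": .., "wy": .., "wz": .., "dx": .., "dy": .., "dz": .., "claw": ..}, ...]. A call has 1 to 12 rows; each row is the pose to reach, as a shift and turn from the pose commanded when the call began, along the tool's axes at that moment; what a row does not reach only later rows make up. Full scale, the value 1, is 0.25 m for a shift and 45 degrees for a turn. A row lasts 1/12 s, in which the tool goes at most 41.7 mm and 7.16 degrees, less where a joint would pass 70% of its speed; a pose out of reach is approached as far as the arm can. A call with a number of a shift or a turn outside -1 to 1 is refused whole. A call with a gripper value outside its range is refused whole. The fingers move at their own pace and stop on an object; FORCE is the grip in N (left out, the last holds). Time passes only in rows, so rows that repeat a pose let the fingers close. It gives the time, the measured TCP pose, the force, the opening and the grip force at its end, in the units of the state.
- sensors.read_state(): the state, without advancing time (a new reading comes with each control period).
- viewer.read_camera(name): name is "scene" or "side" or "wrist"; returns a dict with "frame" (480x640x3 uint8, red, green, blue), "z_map" (480x640 float32, m along the optical axis (not along the pixel's ray), 0 where there is no reading), "mtx" (3x3 intrinsics, pixels), "camera_from_world" (4x4, takes a point from world to camera coordinates). Camera axes: x right, y down, z forward; pixel columns grow to the right and rows downward; lengths in m; the calibration is good to about 2 mm. A picture is of the moment at which its call begins.
- env.close_job(): hands the job in; it is judged then, once.
The state is a dict: "t": time; "joint_pos": joint angles; "qd": joint speeds; "joint_efforts": joint torques, N m; "ee_pos": TCP position; "eef_rot": TCP orientation; "contact_force": force on the tool from outside, world axes, zero at the start; "torque": the same for the moment, N m; "width": opening from 0.0 (shut) to 1.0 (fully open); "grasp_force": force on a finger pad.
Only numpy, scipy, OpenCV 4.12 (cv2) and the standard library are available. Lean on these libraries where they do the work, as an engineer would, in place of code of your own. Each camera call takes 0.05 s, during which the arm holds its last target. There are 200 camera calls.

TASK

Lay the breakfast place at the cork placemat for someone sitting on the robot's side of the table (left, right and behind are as the robot sees them): stand the egg cup in the middle of the plate and only then set the egg upright in it. Lay the spoon to the left of the plate and the knife to the right, each flat on the mat halfway between the plate's rim and the mat's side edge, level with the plate's middle, straight with the mat and with its handle towards the sitter; stand the salt shaker upright straight behind the plate, halfway between the plate's rim and the mat's far edge. Keep the plate in the middle of the mat, and leave the jar and the mug where they are.

Things in the scene. Friction and masses are not known exactly. Their poses are not given: they have to be found in the camera images.
- placemat: Thin brown cork placemat fixed to the worktop, 280 mm in x (depth) by 380 mm in y (width), 3 mm thick. Origin: centre of its underside. Its +x points away from the robot (turned at most 12 degrees), +y to the robot's left; the sitter is at its -x edge.
- plate: Loose white plate, 150 mm across and 14 mm high, 0.4 kg, lying in the middle of the placemat. Origin: centre of its underside; its flat inner floor, about 86 mm across, is 5 mm above the origin edged by a thin blue line, and the rim rises outside that. The place for the egg cup is its middle.
- board: Square wooden serving board fixed to the worktop, 300 x 300 mm, 15 mm thick; origin: centre of its underside. All five things to be moved start on it. It and the placemat lie side by side in front of the robot, either one on the left.
- egg_cup: Loose blue ceramic egg cup, 58 mm high, standing on the board. Foot 42 mm across, narrow stem, bowl 43 to 45 mm across from 36 mm above the underside to the rim at 58 mm; the open mouth is 34 mm across inside. Origin: centre of its underside, z up. Grip it round the bowl.
- egg: Brown hard egg, 56 mm tall, widest 44 mm across at 22 mm above its blunt lower end; rigid, about 60 g. Origin: its blunt lower end, z axis through the pointed end, upwards. It stands, sunk 7 mm, in the hole of a small pale wooden rack (block 56 x 56 x 22 mm, fixed on the board). Seated in the egg cup its origin is 50 mm above the egg cup's origin (8 mm below the rim).
- knife: Steel table knife lying flat, 172 mm long: straight handle 85 mm long, 15 mm wide, 9 mm thick on its -x half, flat blade 19 mm wide and 4 mm thick with a round end on its +x half. Origin: underside, where the handle meets the blade, about mid-length. Handle points roughly towards the robot at the start.
- spoon: Steel teaspoon lying flat, 148 mm long: straight handle 8 mm thick and 11 mm wide from x = -70 to +10 mm (rounded end at -78 mm), a neck 8 mm wide to +34 mm, then a round bowl 37 mm across centred at x = +52 mm, 10 mm high. Origin: on the underside of the handle, about mid-length. Handle (-x) points roughly towards the robot at the start.
- shaker: Round salt shaker, 79 mm tall, standing on the board: straight white ceramic body 36 mm across and 60 mm high, with a steel cap 33 mm across on top. Origin: centre of its underside.
- jar: Bystander: amber glass jar with a steel lid, 66 mm across, 95 mm high, beyond the mat and board. Origin: centre of its underside. Leave it alone.
- mug: Bystander: white mug, 80 mm across, 92 mm high, with a handle, beyond the mat and board. Origin: centre of its underside. Leave it alone.
Mind the look-alikes: they are no part of the job. Of the things shaped like the egg, the brown one is meant.

How it is judged (in metres and radians):
On the way, in this order (a step that is already met when the one before it is completed fails the run):
1. the egg cup stands in the middle of the plate, let go, the egg not yet in it (horizontal distance between egg_cup and plate below 0.015 m and angle between egg_cup's own z axis and vertical below 0.12 rad and z of egg_cup in the frame of plate between -0.001 and 0.011 m and contact force between the fingers and egg_cup below 0.1 N and distance between egg and egg_cup above 0.07 m), for 0.2 s.
2. the egg sits upright in the egg cup on the plate (horizontal distance between egg_cup and plate below 0.015 m and angle between egg_cup's own z axis and vertical below 0.12 rad and z of egg_cup in the frame of plate between -0.001 and 0.011 m and horizontal distance between egg and egg_cup below 0.009 m and angle between egg's own z axis and vertical below 0.3 rad and z of egg in the frame of egg_cup between 0.045 and 0.055 m), for 0.2 s.
At the end, for the whole second after the job is handed in: At rest and released: cup within 15 mm of plate centre, egg upright in it (9 mm); spoon left, knife right, shaker behind, each within 14-15 mm of midway between plate rim and mat edge; cutlery within 20 mm of level, 11 deg of straight, handles to sitter; plate within 15 mm of mat centre (all of step 2 and x of spoon in the frame of placemat between -0.02 and 0.02 m and y of spoon in the frame of placemat between 0.1175 and 0.1475 m and angle between the x axis of each of spoon, knife and the x axis of placemat, either way round below 0.2 rad and x of shaker in the frame of spoon above 0.03 m and z of each of spoon, knife, shaker in the frame of placemat below 0.008 m and angle between each of spoon, knife, shaker's own z axis and vertical below 0.1 rad and x of knife in the frame of placemat between -0.02 and 0.02 m and y of knife in the frame of placemat between -0.1475 and -0.1175 m and x of shaker in the frame of knife above 0.03 m and x of shaker in the frame of placemat between 0.0935 and 0.1215 m and y of shaker in the frame of placemat between -0.015 and 0.015 m and horizontal distance between plate and placemat below 0.015 m and linear speed of each of egg_cup, egg, knife, spoon, shaker, plate below 0.02 m/s); the robot touches nothing.
It fails at once if the jar is moved by more than 25 mm (distance of jar from where it was at the start of the episode above 0.025 m).
It fails at once if the mug is moved by more than 25 mm (distance of mug from where it was at the start of the episode above 0.025 m).
It also fails if it takes over 122 s, if anything falls off the work surface, if the arm or the gripper's body presses on something with over 40 N, if the wrist force passes 120 N, or if a joint passes its speed limit or range.

## Working session

There is one attempt and no reset: what is moved stays moved. The work goes in short steps, Python scripts to look and compute and a shell command to move; the robot and the scene stay as the last step left them, time stands still between calls to the robot, and variables do not carry over. Pictures are saved under pics/ and viewed, at most 14 in all, crops included, and the job is handed in when it is done.

```bash
mkdir -p pics
cat > h.py <<'E'
import numpy as np, cv2
from bench import sensors, viewer, env
def cam(n):
    c=viewer.read_camera(n); return c
def save(c,f,box=None,s=1):
    im=c['frame'][:,:,::-1]
    if box: x0,y0,x1,y1=box; im=im[y0:y1,x0:x1]
    cv2.imwrite('pics/'+f,cv2.resize(im,None,fx=s,fy=s,interpolation=cv2.INTER_CUBIC))
def ray(c,uv,z):
    T=c['camera_from_world'];R=T[:3,:3];o=-R.T@T[:3,3]
    d=R.T@np.linalg.inv(c['mtx'])@np.array([uv[0],uv[1],1.])
    return o+d*(z-o[2])/d[2]
def cloud(c):
    v,u=np.mgrid[:480,:640];z=c['z_map'].astype(float)
    K=c['mtx'];p=np.stack([(u-K[0,2])/K[0,0]*z,(v-K[1,2])/K[1,1]*z,z],-1)
    T=c['camera_from_world'];P=(p-T[:3,3])@T[:3,:3]
    P[z==0]=np.nan;return P
def proj(c,p):
    T=c['camera_from_world'];q=c['mtx']@(T[:3,:3]@np.array(p)+T[:3,3]);return q[:2]/q[2]
E
python3 - <<'E'
from h import *
for n in ['scene','side','wrist']:
    c=cam(n);save(c,n+'0.png')
    T=c['camera_from_world'];print(n,(-T[:3,:3].T@T[:3,3]).round(3),T[2,:3].round(2))
s=sensors.read_state();print(s)
E
```

```text
scene [ 0.928 -0.504  0.742] [-0.33  0.56 -0.76]
side [0.244 0.876 0.709] [ 0.32 -0.76 -0.56]
wrist [ 0.272 -0.569  0.375] [-0.31 -0.1  -0.94]
{'t': 0.15, 'joint_pos': array([-8.24764115e+01,  3.02694010e+01,  8.21385735e+01, -2.19518549e-03,
        6.76899956e+01, -1.02264794e+01]), 'qd': array([-0.01959527, -0.10241889, -0.25361288, -0.05049735,  0.10506252,
        0.01404722]), 'joint_efforts': array([ 5.16516939e-04, -4.42745662e+01, -1.78276473e+01, -2.81009907e-04,
        5.64572038e-03,  3.37009887e-06]), 'ee_pos': array([ 0.19049482, -0.59469019,  0.23053506]), 'eef_rot': array([[ 9.52391030e-01,  3.04879089e-01, -2.59024664e-04],
       [ 3.04879081e-01, -9.52389567e-01,  1.69053807e-03],
       [ 2.68717318e-04, -1.68902449e-03, -9.99998537e-01]]), 'contact_force': array([-0.18965347, -0.52749559, -1.73325032]), 'torque': array([-0.05791379, -0.03462739,  0.04597793]), 'grasp_force': 0.0, 'width': 0.998593884454567}
```

View pics/scene0.png

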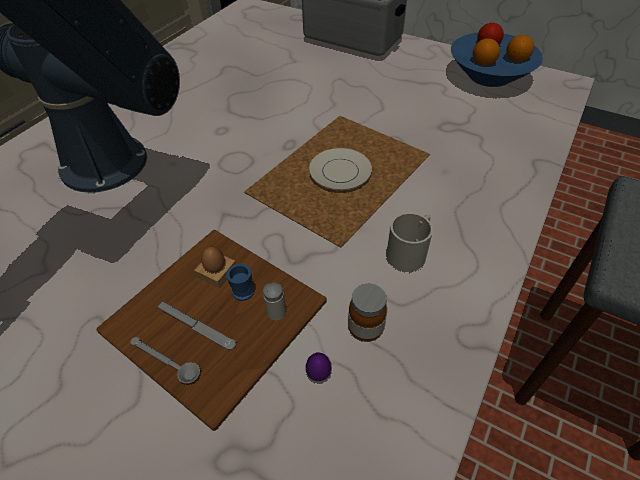

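View pics/side0.png

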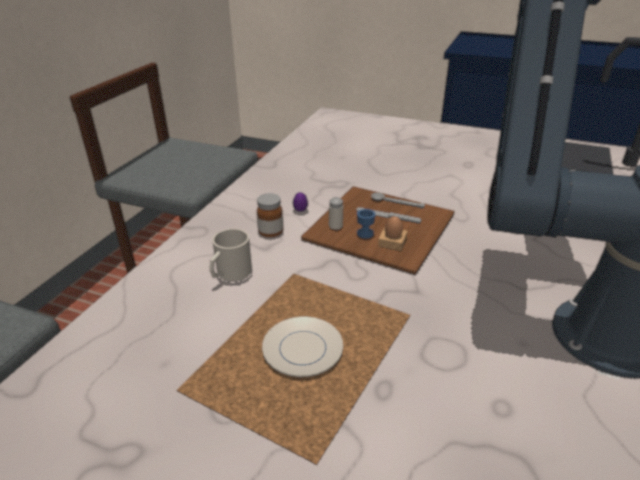

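```bash
cat > m.py <<'E'
from h import *
c=cam('scene'); save(c,'crop1.png',(90,220,340,440),3)
hsv=cv2.cvtColor(c['frame'],cv2.COLOR_RGB2HSV)
P=cloud(c);Z=P[...,2]
# mat and board: brown, biggest comps
br=((hsv[...,0]>5)&(hsv[...,0]<25)&(hsv[...,1]>85)).astype(np.uint8)
br[:,440:]=0
n,l,st,ce=cv2.connectedComponentsWithStats(cv2.morphologyEx(br,cv2.MORPH_CLOSE,np.ones((5,5))))
for i in np.argsort(-st[1:,4])[:2]+1:
    cs,_=cv2.findContours((l==i).astype(np.uint8),cv2.RETR_EXTERNAL,cv2.CHAIN_APPROX_NONE)
    k=max(cs,key=cv2.contourArea)[:,0]
    z=.003 if ce[i][1]<230 else .015
    q=np.array([ray(c,p,z)[:2] for p in k],np.float32)
    r=cv2.minAreaRect(q*1000);print('rect',st[i],r, cv2.boxPoints(r).round().tolist())
# objects on board: heightmap clusters
m=((Z>.0175)&(Z<.15)&(P[...,0]>.25)&(P[...,0]<.9)&(np.abs(P[...,1])<.5)).astype(np.uint8)
n,l,st,ce=cv2.connectedComponentsWithStats(m)
for i in range(1,n):
    if st[i,4]<40: continue
    p=P[l==i];zt=np.percentile(p[:,2],98)
    t=p[p[:,2]>zt-.006]
    print('obj',ce[i].round(),st[i,4],'zmax %.3f'%zt,'top mid',((t.min(0)+t.max(0))/2).round(3),'med',np.median(p,0).round(3),'ext',np.ptp(p,axis=0).round(3))
E
python3 m.py
```

```text
rect [   96   230   230   201 20661] ((523.3751220703125, -215.8499755859375), (299.32421875, 302.1435546875), 83.24980163574219) [[356.0, -347.0], [656.0, -382.0], [691.0, -85.0], [391.0, -49.0]]
rect [  244   116   186   131 10293] ((533.7560424804688, 253.96200561523438), (382.31597900390625, 281.4959716796875), 82.16666412353516) [[368.0, 84.0], [647.0, 45.0], [699.0, 424.0], [420.0, 463.0]]
obj [409. 239.] 2037 zmax 0.094 top mid [0.776 0.087 0.092] med [0.777 0.074 0.064] ext [0.08  0.103 0.078]
obj [225. 273.] 1753 zmax 0.085 top mid [ 0.47  -0.139  0.084] med [ 0.495 -0.152  0.054] ext [0.156 0.081 0.072]
obj [274. 301.] 695 zmax 0.095 top mid [ 0.624 -0.158  0.093] med [ 0.63  -0.167  0.073] ext [0.074 0.068 0.079]
obj [367. 311.] 1759 zmax 0.098 top mid [ 0.776 -0.097  0.096] med [ 0.781 -0.113  0.086] ext [0.065 0.062 0.082]
obj [198. 326.] 828 zmax 0.027 top mid [ 0.513 -0.253  0.025] med [ 0.521 -0.253  0.021] ext [0.174 0.024 0.011]
obj [169. 361.] 710 zmax 0.027 top mid [ 0.509 -0.33   0.025] med [ 0.531 -0.33   0.023] ext [0.152 0.038 0.012]
obj [318. 367.] 582 zmax 0.057 top mid [ 0.746 -0.217  0.054] med [ 0.75  -0.224  0.045] ext [0.041 0.038 0.04 ]
```

View pics/crop1.png

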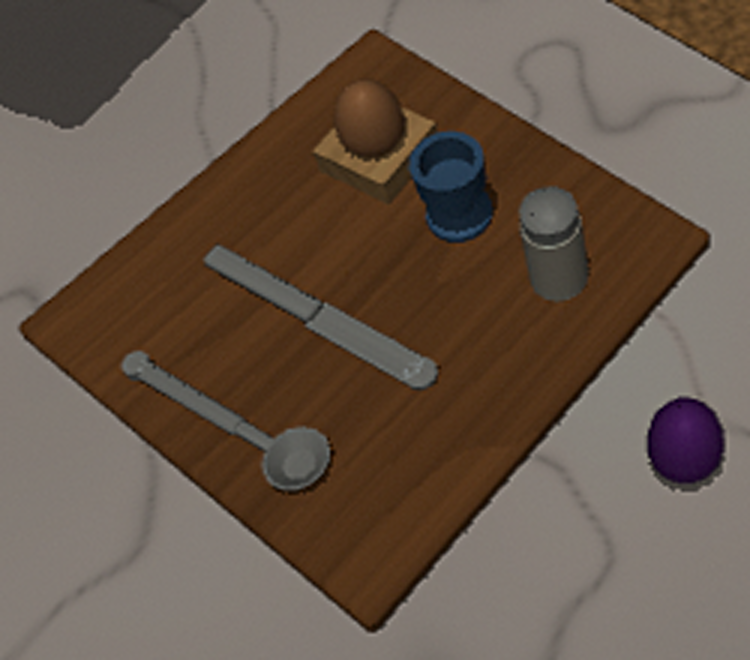

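```bash
cat > m2.py <<'E'
from h import *
from scipy.optimize import least_squares
def circ(q,r): 
    s=least_squares(lambda x:np.hypot(q[:,0]-x[0],q[:,1]-x[1])-r,q[:,:2].mean(0)+1e-4,loss='soft_l1',f_scale=.001);return s.x.round(4),np.sqrt(np.mean(s.fun**2)).round(4)
for n in ['scene','side']:
    c=cam(n);hsv=cv2.cvtColor(c['frame'],cv2.COLOR_RGB2HSV);P=cloud(c);X,Y,Z=P[...,0],P[...,1],P[...,2];H,S=hsv[...,0],hsv[...,1]
    B=(X>.35)&(X<.7)&(Y>-.39)&(Y<-.04)
    blue=B&(H>95)&(H<125)&(S>90)&(Z>.05)
    o=-c['camera_from_world'][:3,:3].T@c['camera_from_world'][:3,3]
    p=P[blue&(Z>.0695)&(Z<.08)]; print(n,'cup rim mid',((p.min(0)+p.max(0))/2).round(4),np.ptp(p,axis=0).round(3))
    m=B&(H>100-100)&(H<16)&(Z>.06)&(X<.53)&(Y>-.17);p=P[m]
    # egg: points at each height band, egg radius at z: ellipsoid approx, free sphere-ish fit near waist
    a=.022;b=.034;z0=.030+.022
    s=least_squares(lambda x:np.sqrt(((p[:,0]-x[0])**2+(p[:,1]-x[1])**2)/.022**2+((p[:,2]-x[2])/b)**2)-1,[*p[:,:2].mean(0),z0],loss='soft_l1',f_scale=.05);print(n,'egg',s.x.round(4),len(p),'zmax',p[:,2].max().round(4))
    m=B&(X>.58)&(Y>-.21)&(Z>.025)&(Z<.07);print(n,'shaker',circ(P[m],.018),m.sum())
    m=(X>.4)&(X<.68)&(Y>.12)&(Y<.38)&(S<60)&(Z>-.01)&(Z<.04);m=cv2.morphologyEx(m.astype(np.uint8),cv2.MORPH_OPEN,np.ones((3,3)))
    _,l,st,_=cv2.connectedComponentsWithStats(m);k=(l==1+st[1:,4].argmax()).astype(np.uint8)
    k=max(cv2.findContours(k,cv2.RETR_EXTERNAL,cv2.CHAIN_APPROX_NONE)[0],key=len)[:,0]
    q=np.array([ray(c,u,.016) for u in k]);print(n,'plate',circ(q,.075))
    for nm,lo,hi in (('knife',-.29,-.215),('spoon',-.37,-.30)):
        p=P[B&(Z>.0175)&(Z<.04)&(Y>lo)&(Y<hi)&(S<80)]; 
        h=p[(p[:,0]<np.median(p[:,0]))&(p[:,2]>.0195)][:,:2]
        v=cv2.fitLine(h.astype(np.float32),cv2.DIST_HUBER,0,.001,.001).ravel();v=v*np.sign(v[0]) if 0 else v
        d=v[:2]*np.sign(v[0]);t=(p[:,:2]-v[2:])@d
        print(n,nm,'dir deg',np.degrees(np.arctan2(d[1],d[0])).round(2),'ends',(v[2:]+d*t.min()).round(4),(v[2:]+d*t.max()).round(4),'z',np.percentile(p[:,2],95).round(4))
c=cam('side');hsv=cv2.cvtColor(c['frame'],cv2.COLOR_RGB2HSV)
br=((hsv[...,0]>5)&(hsv[...,0]<25)&(hsv[...,1]>85)).astype(np.uint8);br[:270]=0;br[:,430:]=0
k=max(cv2.findContours(cv2.morphologyEx(br,cv2.MORPH_CLOSE,np.ones((5,5))),0,1)[0],key=cv2.contourArea)[:,0]
print('mat side',cv2.minAreaRect(np.array([ray(c,p,.003)[:2]*1000 for p in k],np.float32)))
E
python3 m2.py
```

```text
scene cup rim mid [ 0.5423 -0.1505  0.0731] [0.046 0.044 0.007]
scene egg [ 0.4688 -0.1379  0.0523] 352 zmax 0.0895
scene shaker (array([ 0.622 , -0.1574]), np.float64(0.0007)) 281
scene plate (array([0.534 , 0.2541]), np.float64(0.0018))
scene knife dir deg -0.29 ends [ 0.4267 -0.2521] [ 0.5984 -0.253 ] z 0.0259
scene spoon dir deg -0.27 ends [ 0.4351 -0.3302] [ 0.5819 -0.3309] z 0.0264
side cup rim mid [ 0.5406 -0.1454  0.073 ] [0.036 0.042 0.007]
side egg [ 0.4693 -0.1387  0.0522] 206 zmax 0.0887
side shaker (array([ 0.6226, -0.1578]), np.float64(0.0017)) 222
side plate (array([0.5346, 0.2548]), np.float64(0.0009))
side knife dir deg 0.77 ends [ 0.4279 -0.2477] [ 0.5984 -0.2454] z 0.0258
side spoon dir deg 2.49 ends [ 0.4359 -0.3281] [ 0.5855 -0.3216] z 0.0261
mat side ((534.3336791992188, 254.59170532226562), (378.8411560058594, 278.06585693359375), 82.26371765136719)
```

Candidates: brown egg at (213,260) in the rack and a purple decoy egg at (318,366). I choose the brown one. Also in view are the blue cup (241,282), the shaker (275,301) rather than the jar (367,311), the knife (197,326) and the spoon (168,362). The crop confirms this, and the arm can start moving.

```bash
cat > go.py <<'E'
import sys
from h import *
# go.py x y z yaw : prints tool-axis values (in full scale) to get there
x,y,z,yaw=map(float,sys.argv[1:5]);s=sensors.read_state();R=s['eef_rot']
d=R.T@(np.array([x,y,z])-s['ee_pos'])/.25
t=np.radians(yaw);G=np.array([[np.cos(t),np.sin(t),0],[np.sin(t),-np.cos(t),0],[0,0,-1]])
w=np.degrees(cv2.Rodrigues(R.T@G)[0].ravel())/45
print('w',w.round(3),'d',d.round(4),'t',round(s['t'],2),'width',round(s['width'],3),'grip',round(s['grasp_force'],1))
E
P='python3 -m pendant'
$P '[{"wz":0.2,"dx":0.94,"dy":-0.64},{"wz":0.394,"dx":0.94,"dy":-0.64},{"wz":0.394,"dx":0.94,"dy":-0.64},{"wz":0.394,"dx":0.94,"dy":-0.64},{"wz":0.394,"dx":0.94,"dy":-0.64},{"wz":0.394,"dx":0.94,"dy":-0.64},{"wz":0.394,"dx":0.94,"dy":-0.64},{"wz":0.394,"dx":0.94,"dy":-0.64},{"wz":0.394,"dx":0.94,"dy":-0.64}]' 40
python3 go.py 0.5423 -0.150 0.16 0
```

```text
w [-0.001 -0.     0.394] d [ 1.8828 -1.2665  0.2851] t 0.35 width 1.001 grip 0.0validation failed for argument at $[0]...
```

```bash
python3 -m pendant '[{"wx":0,"wy":0,"wz":0.394,"dx":0.94,"dy":-0.64,"dz":0,"claw":1},{"wx":0,"wy":0,"wz":0.394,"dx":0.94,"dy":-0.64,"dz":0,"claw":1},{"wx":0,"wy":0,"wz":0.394,"dx":0.94,"dy":-0.64,"dz":0,"claw":1},{"wx":0,"wy":0,"wz":0.394,"dx":0.94,"dy":-0.64,"dz":0,"claw":1},{"wx":0,"wy":0,"wz":0.394,"dx":0.94,"dy":-0.64,"dz":0,"claw":1},{"wx":0,"wy":0,"wz":0.394,"dx":0.94,"dy":-0.64,"dz":0,"claw":1},{"wx":0,"wy":0,"wz":0.394,"dx":0.94,"dy":-0.64,"dz":0,"claw":1},{"wx":0,"wy":0,"wz":0.394,"dx":0.94,"dy":-0.64,"dz":0,"claw":1},{"wx":0,"wy":0,"wz":0.394,"dx":0.94,"dy":-0.64,"dz":0,"claw":1}]' 40
python3 go.py 0.5423 -0.150 0.16 0
```

```text
t: 1.1
ee_pos: [0.3666, -0.3697, 0.2316]
eef_rot: [[1.0, 0.004, -0.0], [0.004, -1.0, -0.0], [-0.0, 0.0, -1.0]]
contact_force: [-0.2, -0.2, 0.9]
width: 1.002
grasp_force: 0.0
w [0.001 0.    0.006] d [ 0.7068 -0.876   0.2858] t 1.1 width 1.002 grip 0.0
```

```bash
python3 -m pendant '[{"wx":0,"wy":0,"wz":0,"dx":0.706,"dy":-0.876,"dz":0.28,"claw":1},{"wx":0,"wy":0,"wz":0,"dx":0.706,"dy":-0.876,"dz":0.28,"claw":1},{"wx":0,"wy":0,"wz":0,"dx":0.706,"dy":-0.876,"dz":0.28,"claw":1},{"wx":0,"wy":0,"wz":0,"dx":0.706,"dy":-0.876,"dz":0.28,"claw":1},{"wx":0,"wy":0,"wz":0,"dx":0.706,"dy":-0.876,"dz":0.28,"claw":1},{"wx":0,"wy":0,"wz":0,"dx":0.706,"dy":-0.876,"dz":0.28,"claw":1},{"wx":0,"wy":0,"wz":0,"dx":0.706,"dy":-0.876,"dz":0.28,"claw":1},{"wx":0,"wy":0,"wz":0,"dx":0.706,"dy":-0.876,"dz":0.28,"claw":1},{"wx":0,"wy":0,"wz":0,"dx":0.706,"dy":-0.876,"dz":0.28,"claw":1}]'
python3 - <<'E'
from h import *
c=cam('wrist');save(c,'w1.png');P=cloud(c);hsv=cv2.cvtColor(c['frame'],cv2.COLOR_RGB2HSV)
m=(hsv[...,0]>95)&(hsv[...,0]<125)&(hsv[...,1]>90)&(P[...,2]>.0695)&(P[...,2]<.08)&(P[...,0]>.4);p=P[m]
print(((p.min(0)+p.max(0))/2).round(4),np.ptp(p,axis=0).round(3))
E
python3 go.py 0.5423 -0.150 0.038 0
```

```text
t: 1.85
ee_pos: [0.5428, -0.152, 0.1605]
eef_rot: [[1.0, 0.003, -0.001], [0.003, -1.0, -0.0], [-0.001, 0.0, -1.0]]
contact_force: [0.6, -0.2, 0.4]
width: 1.003
grasp_force: 0.0
[ 0.5424 -0.1506  0.0731] [0.044 0.042 0.007]
w [0.001 0.001 0.001] d [ 0.0006 -0.0128  0.4918] t 1.9 width 1.0 grip 0.0
```

View pics/w1.png

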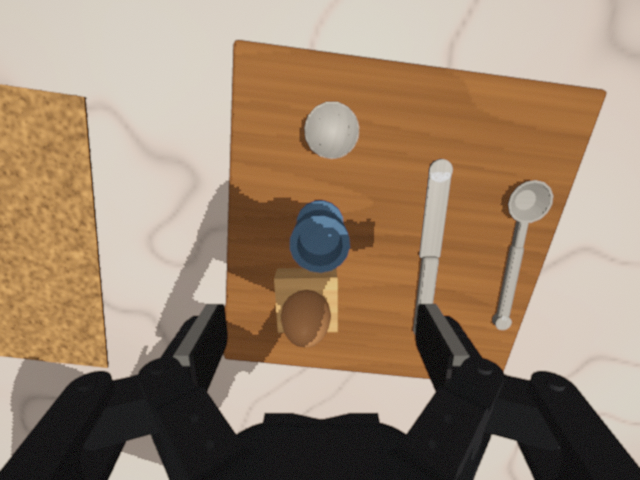

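```bash
python3 -m pendant '[{"wx":0,"wy":0,"wz":0,"dx":0,"dy":-0.006,"dz":0.12,"claw":1},{"wx":0,"wy":0,"wz":0,"dx":0,"dy":-0.006,"dz":0.24,"claw":1},{"wx":0,"wy":0,"wz":0,"dx":0,"dy":-0.006,"dz":0.36,"claw":1},{"wx":0,"wy":0,"wz":0,"dx":0,"dy":-0.006,"dz":0.45,"claw":1},{"wx":0,"wy":0,"wz":0,"dx":0,"dy":-0.006,"dz":0.49,"claw":1},{"wx":0,"wy":0,"wz":0,"dx":0,"dy":-0.006,"dz":0.49,"claw":0.4},{"wx":0,"wy":0,"wz":0,"dx":0,"dy":-0.006,"dz":0.49,"claw":0.3},{"wx":0,"wy":0,"wz":0,"dx":0,"dy":-0.006,"dz":0.49,"claw":0.3},{"wx":0,"wy":0,"wz":0,"dx":0,"dy":-0.006,"dz":0.49,"claw":0.3},{"wx":0,"wy":0,"wz":0,"dx":0,"dy":-0.006,"dz":0.49,"claw":0.3},{"wx":0,"wy":0,"wz":0,"dx":0,"dy":-0.006,"dz":0.49,"claw":0.3}]' 30
python3 go.py 0.5423 -0.150 0.178 0
```

```text
t: 2.82
ee_pos: [0.5432, -0.1517, 0.0406]
eef_rot: [[1.0, 0.001, 0.003], [0.001, -1.0, -0.002], [0.003, 0.003, -1.0]]
contact_force: [-2.1, -2.4, 6.5]
width: 0.532
grasp_force: 31.1
w [ 0.003 -0.004  0.001] d [-0.0019 -0.0053 -0.5496] t 2.82 width 0.532 grip 31.1
```

```bash
python3 -m pendant '[{"wx":0,"wy":0,"wz":0,"dx":0,"dy":0,"dz":-0.1,"claw":0.3},{"wx":0,"wy":0,"wz":0,"dx":0,"dy":0,"dz":-0.25,"claw":0.3},{"wx":0,"wy":0,"wz":0,"dx":0,"dy":0,"dz":-0.4,"claw":0.3},{"wx":0,"wy":0,"wz":0,"dx":0,"dy":-0.1,"dz":-0.5,"claw":0.3},{"wx":0,"wy":0,"wz":0,"dx":0,"dy":-0.22,"dz":-0.5,"claw":0.3},{"wx":0,"wy":0,"wz":0,"dx":0,"dy":-0.36,"dz":-0.5,"claw":0.3},{"wx":0,"wy":0,"wz":0,"dx":0,"dy":-0.5,"dz":-0.5,"claw":0.3},{"wx":0,"wy":0,"wz":0,"dx":0,"dy":-0.64,"dz":-0.5,"claw":0.3},{"wx":0,"wy":0,"wz":0,"dx":0,"dy":-0.76,"dz":-0.5,"claw":0.3},{"wx":0,"wy":0,"wz":0,"dx":0,"dy":-0.84,"dz":-0.5,"claw":0.3},{"wx":0,"wy":0,"wz":0,"dx":0,"dy":-0.84,"dz":-0.5,"claw":0.3}]'
python3 go.py 0.535 0.2543 0.1 0
```

```text
t: 3.73
ee_pos: [0.5407, 0.0637, 0.164]
eef_rot: [[1.0, 0.005, -0.001], [0.005, -1.0, 0.002], [-0.001, -0.002, -1.0]]
contact_force: [-0.4, 0.2, -2.4]
width: 0.531
grasp_force: 31.5
w [-0.002  0.001  0.006] d [-0.0189 -0.762   0.2575] t 3.73 width 0.531 grip 31.5
```

```bash
python3 -m pendant '[{"wx":0,"wy":0,"wz":0,"dx":0,"dy":-0.1,"dz":0,"claw":0.3},{"wx":0,"wy":0,"wz":0,"dx":-0.019,"dy":-0.22,"dz":0,"claw":0.3},{"wx":0,"wy":0,"wz":0,"dx":-0.019,"dy":-0.36,"dz":0,"claw":0.3},{"wx":0,"wy":0,"wz":0,"dx":-0.019,"dy":-0.5,"dz":0.1,"claw":0.3},{"wx":0,"wy":0,"wz":0,"dx":-0.019,"dy":-0.64,"dz":0.2,"claw":0.3},{"wx":0,"wy":0,"wz":0,"dx":-0.019,"dy":-0.74,"dz":0.25,"claw":0.3},{"wx":0,"wy":0,"wz":0,"dx":-0.019,"dy":-0.762,"dz":0.25,"claw":0.3},{"wx":0,"wy":0,"wz":0,"dx":-0.019,"dy":-0.762,"dz":0.25,"claw":0.3},{"wx":0,"wy":0,"wz":0,"dx":-0.019,"dy":-0.762,"dz":0.25,"claw":0.3}]'
python3 - <<'E'
from h import *
c=cam('side');P=cloud(c);hsv=cv2.cvtColor(c['frame'],cv2.COLOR_RGB2HSV)
m=(hsv[...,0]>95)&(hsv[...,0]<125)&(hsv[...,1]>90)&(abs(P[...,1]-.25)<.06)&(abs(P[...,0]-.53)<.06)&(P[...,2]<.15)&(P[...,2]>.03);p=P[m]
print(len(p),p.min(0).round(4),p.max(0).round(4)); save(c,'s2.png',(200,230,420,420),2)
E
python3 go.py 0.535 0.2543 0.0336 0
```

```text
t: 4.48
ee_pos: [0.5374, 0.2494, 0.1016]
eef_rot: [[1.0, 0.001, 0.0], [0.001, -1.0, -0.001], [0.0, 0.001, -1.0]]
contact_force: [-0.0, 1.0, -1.6]
width: 0.529
grasp_force: 31.6
283 [0.5144 0.2289 0.0806] [0.552  0.2712 0.1358]
w [ 0.    -0.001 -0.   ] d [-0.0111 -0.0218  0.2734] t 4.53 width 0.529 grip 31.6
```

View pics/s2.png

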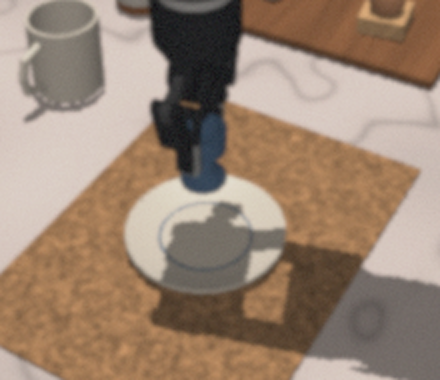

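```bash
python3 -m pendant '[{"wx":0,"wy":0,"wz":0,"dx":-0.011,"dy":-0.021,"dz":0.06,"claw":0.3},{"wx":0,"wy":0,"wz":0,"dx":-0.011,"dy":-0.021,"dz":0.12,"claw":0.3},{"wx":0,"wy":0,"wz":0,"dx":-0.011,"dy":-0.021,"dz":0.17,"claw":0.3},{"wx":0,"wy":0,"wz":0,"dx":-0.011,"dy":-0.021,"dz":0.21,"claw":0.3},{"wx":0,"wy":0,"wz":0,"dx":-0.011,"dy":-0.021,"dz":0.24,"claw":0.3},{"wx":0,"wy":0,"wz":0,"dx":-0.011,"dy":-0.021,"dz":0.25,"claw":0.3},{"wx":0,"wy":0,"wz":0,"dx":-0.011,"dy":-0.021,"dz":0.25,"claw":0.3},{"wx":0,"wy":0,"wz":0,"dx":-0.011,"dy":-0.021,"dz":0.25,"claw":0.3}]'
python3 go.py 0.535 0.2543 0.0336 0
```

```text
t: 5.2
ee_pos: [0.5348, 0.255, 0.039]
eef_rot: [[1.0, 0.0, 0.001], [0.0, -1.0, 0.0], [0.001, -0.0, -1.0]]
contact_force: [-0.5, -0.0, -1.6]
width: 0.529
grasp_force: 31.6
w [-0.    -0.001  0.   ] d [0.0009 0.0027 0.0217] t 5.2 width 0.529 grip 31.6
```

```bash
python3 -m pendant '[{"wx":0,"wy":0,"wz":0,"dx":0,"dy":0,"dz":0.008,"claw":0.3},{"wx":0,"wy":0,"wz":0,"dx":0,"dy":0,"dz":0.014,"claw":0.3},{"wx":0,"wy":0,"wz":0,"dx":0,"dy":0,"dz":0.018,"claw":0.3},{"wx":0,"wy":0,"wz":0,"dx":0,"dy":0,"dz":0.018,"claw":0.3}]'
```

```text
t: 5.53
ee_pos: [0.5343, 0.2552, 0.0343]
eef_rot: [[1.0, 0.001, 0.0], [0.001, -1.0, 0.0], [0.0, -0.0, -1.0]]
contact_force: [0.9, 0.2, -1.2]
width: 0.531
grasp_force: 31.6
```

```bash
python3 -m pendant '[{"wx":0,"wy":0,"wz":0,"dx":0,"dy":0,"dz":0.005,"claw":0.3},{"wx":0,"wy":0,"wz":0,"dx":0,"dy":0,"dz":0.008,"claw":0.3},{"wx":0,"wy":0,"wz":0,"dx":0,"dy":0,"dz":0.008,"claw":0.3}]'
```

```text
t: 5.78
ee_pos: [0.5345, 0.2553, 0.0337]
eef_rot: [[1.0, 0.001, 0.001], [0.001, -1.0, 0.0], [0.001, -0.0, -1.0]]
contact_force: [-1.6, -0.4, 7.2]
width: 0.534
grasp_force: 32.1
```

```bash
python3 -m pendant '[{"wx":0,"wy":0,"wz":0,"dx":0,"dy":0,"dz":0,"claw":0.6},{"wx":0,"wy":0,"wz":0,"dx":0,"dy":0,"dz":0,"claw":0.8},{"wx":0,"wy":0,"wz":0,"dx":0,"dy":0,"dz":0,"claw":0.95},{"wx":0,"wy":0,"wz":0,"dx":0,"dy":0,"dz":0,"claw":0.95},{"wx":0,"wy":0,"wz":0,"dx":0,"dy":0,"dz":-0.08,"claw":0.95},{"wx":0,"wy":0,"wz":0,"dx":0,"dy":0,"dz":-0.2,"claw":0.95},{"wx":0,"wy":0,"wz":0,"dx":0,"dy":0,"dz":-0.35,"claw":0.95},{"wx":0,"wy":0,"wz":0,"dx":0,"dy":0,"dz":-0.5,"claw":0.95},{"wx":0,"wy":0,"wz":0,"dx":0,"dy":0,"dz":-0.6,"claw":0.95},{"wx":0,"wy":0,"wz":0,"dx":0,"dy":0,"dz":-0.6,"claw":0.95}]'
cat > cup.py <<'E'
from h import *
for n in ['scene','side']:
    c=cam(n);P=cloud(c);hsv=cv2.cvtColor(c['frame'],cv2.COLOR_RGB2HSV)
    m=(hsv[...,0]>95)&(hsv[...,0]<125)&(hsv[...,1]>90)&(abs(P[...,1]-.25)<.06)&(abs(P[...,0]-.53)<.06)&(P[...,2]<.08)&(P[...,2]>.062);p=P[m]
    print(n,len(p),((p.min(0)+p.max(0))/2).round(4),np.ptp(p,axis=0).round(3),p[:,2].max().round(4))
    k=(P[...,0]>.4)&(P[...,0]<.68)&(P[...,1]>.12)&(P[...,1]<.38)&(hsv[...,1]<60)&(P[...,2]<.03)&(P[...,2]>-.01)
    k=max(cv2.findContours(k.astype(np.uint8),0,1)[0],key=cv2.contourArea)[:,0]
    q=np.array([ray(c,u,.016)[:2] for u in k],np.float32);print('plate mid',((q.min(0)+q.max(0))/2).round(4),np.ptp(q,axis=0).round(4))
E
python3 cup.py
python3 go.py 0.4692 -0.1383 0.16 0
```

```text
t: 6.62
ee_pos: [0.5382, 0.2563, 0.1884]
eef_rot: [[1.0, 0.001, 0.012], [0.001, -1.0, 0.003], [0.012, -0.003, -1.0]]
contact_force: [1.4, 0.1, -0.4]
width: 0.949
grasp_force: 0.0
scene 119 [0.5334 0.2554 0.0669] [0.043 0.044 0.009] 0.0716
plate mid [0.5337 0.2542] [0.1505 0.1526]
side 89 [0.5321 0.2593 0.0653] [0.036 0.04  0.007] 0.0686
plate mid [0.5351 0.254 ] [0.1497 0.1528]
w [-0.001 -0.003  0.001] d [-0.2638  1.5743  0.0922] t 6.72 width 0.947 grip 0.0
```

```bash
python3 -m pendant '[{"wx":0,"wy":0,"wz":0,"dx":-0.02,"dy":0.15,"dz":0,"claw":0.95},{"wx":0,"wy":0,"wz":0,"dx":-0.04,"dy":0.3,"dz":0,"claw":0.95},{"wx":0,"wy":0,"wz":0,"dx":-0.06,"dy":0.46,"dz":0,"claw":0.95},{"wx":0,"wy":0,"wz":0,"dx":-0.1,"dy":0.62,"dz":0,"claw":0.95},{"wx":0,"wy":0,"wz":0,"dx":-0.13,"dy":0.78,"dz":0,"claw":0.95},{"wx":0,"wy":0,"wz":0,"dx":-0.13,"dy":0.94,"dz":0,"claw":0.95},{"wx":0,"wy":0,"wz":0,"dx":-0.13,"dy":1,"dz":0,"claw":0.95}]'
python3 go.py 0.4692 -0.1383 0.16 0
```

```text
t: 7.3
ee_pos: [0.5003, 0.0012, 0.1805]
eef_rot: [[1.0, -0.003, -0.004], [-0.003, -1.0, -0.001], [-0.004, 0.001, -1.0]]
contact_force: [0.4, 0.3, 0.7]
width: 0.952
grasp_force: 0.0
w [ 0.001  0.005 -0.004] d [-0.1225  0.5583  0.0829] t 7.3 width 0.952 grip 0.0
```

```bash
python3 -m pendant '[{"wx":0,"wy":0,"wz":0,"dx":-0.04,"dy":0.15,"dz":0,"claw":0.95},{"wx":0,"wy":0,"wz":0,"dx":-0.08,"dy":0.3,"dz":0,"claw":0.95},{"wx":0,"wy":0,"wz":0,"dx":-0.12,"dy":0.44,"dz":0,"claw":0.95},{"wx":0,"wy":0,"wz":0,"dx":-0.12,"dy":0.53,"dz":0.08,"claw":0.95},{"wx":0,"wy":0,"wz":0,"dx":-0.12,"dy":0.56,"dz":0.08,"claw":0.95},{"wx":0,"wy":0,"wz":0,"dx":-0.12,"dy":0.56,"dz":0.08,"claw":0.95},{"wx":0,"wy":0,"wz":0,"dx":-0.12,"dy":0.56,"dz":0.08,"claw":0.95}]'
python3 - <<'E'
from h import *
from scipy.optimize import least_squares
c=cam('wrist');P=cloud(c);hsv=cv2.cvtColor(c['frame'],cv2.COLOR_RGB2HSV);save(c,'w3.png')
m=(hsv[...,0]<16)&(P[...,2]>.06)&(P[...,2]<.1)&(abs(P[...,0]-.469)<.04)&(abs(P[...,1]+.138)<.03)&(hsv[...,1]>60);p=P[m]
s=least_squares(lambda x:np.sqrt(((p[:,0]-x[0])**2+(p[:,1]-x[1])**2)/.022**2+((p[:,2]-.052)/.034)**2)-1,[.469,-.138],loss='soft_l1',f_scale=.05);print(s.x,len(p),((p.min(0)+p.max(0))/2).round(4))
E
python3 go.py 0.4692 -0.1383 0.039 0
```

```text
t: 7.88
ee_pos: [0.4712, -0.1342, 0.1614]
eef_rot: [[1.0, -0.001, -0.003], [-0.001, -1.0, 0.002], [-0.003, -0.002, -1.0]]
contact_force: [-0.0, -0.2, -0.6]
width: 0.951
grasp_force: 0.0
[ 0.4692715  -0.13842309] 2228 [ 0.4715 -0.1383  0.0743]
w [-0.002  0.002  0.001] d [-0.0085  0.0193  0.4912] t 7.93 width 0.95 grip 0.0
```

```bash
python3 -m pendant '[{"wx":0,"wy":0,"wz":0,"dx":-0.004,"dy":0.01,"dz":0.1,"claw":0.95},{"wx":0,"wy":0,"wz":0,"dx":-0.004,"dy":0.01,"dz":0.22,"claw":0.95},{"wx":0,"wy":0,"wz":0,"dx":-0.004,"dy":0.01,"dz":0.34,"claw":0.95},{"wx":0,"wy":0,"wz":0,"dx":-0.004,"dy":0.01,"dz":0.43,"claw":0.95},{"wx":0,"wy":0,"wz":0,"dx":-0.004,"dy":0.01,"dz":0.49,"claw":0.95},{"wx":0,"wy":0,"wz":0,"dx":-0.004,"dy":0.01,"dz":0.49,"claw":0.95},{"wx":0,"wy":0,"wz":0,"dx":-0.004,"dy":0.01,"dz":0.49,"claw":0.95}]'
python3 go.py 0.4693 -0.1384 0.039 0
```

```text
t: 8.52
ee_pos: [0.4709, -0.1358, 0.0396]
eef_rot: [[1.0, 0.003, -0.001], [0.003, -1.0, 0.001], [-0.001, -0.001, -1.0]]
contact_force: [-0.4, -0.2, -0.1]
width: 0.951
grasp_force: 0.0
w [-0.001  0.002  0.003] d [-0.0064  0.0104  0.0025] t 8.52 width 0.951 grip 0.0
```

```bash
python3 -m pendant '[{"wx":0,"wy":0,"wz":0,"dx":-0.006,"dy":0.01,"dz":0.002,"claw":0.8},{"wx":0,"wy":0,"wz":0,"dx":-0.006,"dy":0.01,"dz":0.002,"claw":0.7},{"wx":0,"wy":0,"wz":0,"dx":-0.006,"dy":0.01,"dz":0.002,"claw":0.6},{"wx":0,"wy":0,"wz":0,"dx":-0.006,"dy":0.01,"dz":0.002,"claw":0.5},{"wx":0,"wy":0,"wz":0,"dx":-0.006,"dy":0.01,"dz":0.002,"claw":0.4},{"wx":0,"wy":0,"wz":0,"dx":-0.006,"dy":0.01,"dz":0.002,"claw":0.3},{"wx":0,"wy":0,"wz":0,"dx":-0.006,"dy":0.01,"dz":0.002,"claw":0.3},{"wx":0,"wy":0,"wz":0,"dx":-0.006,"dy":0.01,"dz":0.002,"claw":0.3},{"wx":0,"wy":0,"wz":0,"dx":-0.006,"dy":0.01,"dz":0.002,"claw":0.3}]' 25
python3 go.py 0.4693 -0.1384 0.18 0
```

```text
t: 9.27
ee_pos: [0.47, -0.1394, 0.0406]
eef_rot: [[1.0, -0.001, 0.002], [-0.001, -1.0, 0.0], [0.002, -0.0, -1.0]]
contact_force: [0.4, 4.7, 6.4]
width: 0.499
grasp_force: 24.5
w [-0.    -0.002 -0.001] d [-0.0018 -0.004  -0.5578] t 9.27 width 0.499 grip 24.5
```

```bash
python3 -m pendant '[{"wx":0,"wy":0,"wz":0,"dx":0,"dy":0,"dz":-0.05,"claw":0.3},{"wx":0,"wy":0,"wz":0,"dx":0,"dy":0,"dz":-0.12,"claw":0.3},{"wx":0,"wy":0,"wz":0,"dx":0,"dy":0,"dz":-0.22,"claw":0.3},{"wx":0,"wy":0,"wz":0,"dx":0,"dy":0,"dz":-0.34,"claw":0.3},{"wx":0,"wy":0,"wz":0,"dx":0.02,"dy":-0.08,"dz":-0.46,"claw":0.3},{"wx":0,"wy":0,"wz":0,"dx":0.04,"dy":-0.18,"dz":-0.56,"claw":0.3},{"wx":0,"wy":0,"wz":0,"dx":0.08,"dy":-0.3,"dz":-0.62,"claw":0.3},{"wx":0,"wy":0,"wz":0,"dx":0.12,"dy":-0.43,"dz":-0.62,"claw":0.3},{"wx":0,"wy":0,"wz":0,"dx":0.16,"dy":-0.56,"dz":-0.62,"claw":0.3},{"wx":0,"wy":0,"wz":0,"dx":0.2,"dy":-0.69,"dz":-0.62,"claw":0.3},{"wx":0,"wy":0,"wz":0,"dx":0.2,"dy":-0.78,"dz":-0.62,"claw":0.3},{"wx":0,"wy":0,"wz":0,"dx":0.2,"dy":-0.82,"dz":-0.62,"claw":0.3}]'
python3 go.py 0.535 0.255 0.15 0
```

```text
t: 10.27
ee_pos: [0.5192, 0.0679, 0.1948]
eef_rot: [[1.0, 0.003, 0.001], [0.003, -1.0, 0.001], [0.001, -0.001, -1.0]]
contact_force: [-0.8, -0.8, 0.2]
width: 0.497
grasp_force: 25.6
w [-0.001 -0.001  0.004] d [ 0.0656 -0.7482  0.1799] t 10.27 width 0.497 grip 25.6
```

```bash
python3 -m pendant '[{"wx":0,"wy":0,"wz":0,"dx":0.01,"dy":-0.1,"dz":0,"claw":0.3},{"wx":0,"wy":0,"wz":0,"dx":0.02,"dy":-0.22,"dz":0,"claw":0.3},{"wx":0,"wy":0,"wz":0,"dx":0.04,"dy":-0.36,"dz":0,"claw":0.3},{"wx":0,"wy":0,"wz":0,"dx":0.06,"dy":-0.5,"dz":0.05,"claw":0.3},{"wx":0,"wy":0,"wz":0,"dx":0.064,"dy":-0.63,"dz":0.12,"claw":0.3},{"wx":0,"wy":0,"wz":0,"dx":0.064,"dy":-0.72,"dz":0.2,"claw":0.3},{"wx":0,"wy":0,"wz":0,"dx":0.064,"dy":-0.748,"dz":0.28,"claw":0.3},{"wx":0,"wy":0,"wz":0,"dx":0.064,"dy":-0.748,"dz":0.3,"claw":0.3},{"wx":0,"wy":0,"wz":0,"dx":0.064,"dy":-0.748,"dz":0.3,"claw":0.3},{"wx":0,"wy":0,"wz":0,"dx":0.064,"dy":-0.748,"dz":0.3,"claw":0.3}]'
python3 - <<'E'
from h import *
a=cam('side');save(a,'a.png',(230,200,390,360),2);b=cam('scene');save(b,'b.png',(270,60,430,220),2)
cv2.imwrite('pics/s4.png',np.hstack([cv2.imread('pics/a.png'),cv2.imread('pics/b.png')]))
E
python3 go.py 0.5345 0.255 0.0686 0
```

```text
t: 11.1
ee_pos: [0.5355, 0.2509, 0.1196]
eef_rot: [[1.0, -0.001, -0.0], [-0.001, -1.0, -0.001], [-0.0, 0.001, -1.0]]
contact_force: [-0.5, -0.5, -0.7]
width: 0.495
grasp_force: 25.7
w [-0.    -0.003 -0.002] d [-0.0082 -0.0159  0.2082] t 11.2 width 0.494 grip 25.7
```

View pics/s4.png

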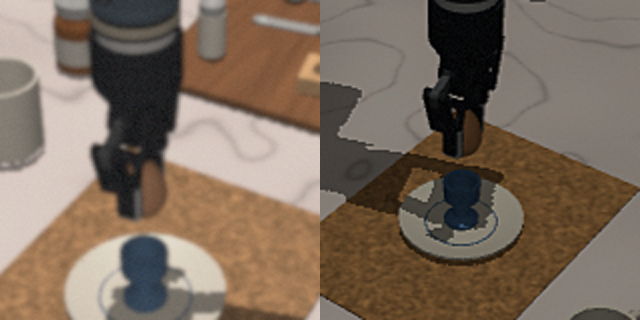

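```bash
cat > egg.py <<'E'
from h import *
s=sensors.read_state();t=s['ee_pos'];print(t.round(4),s['width'])
for n in ['side','scene']:
    c=cam(n);P=cloud(c);hsv=cv2.cvtColor(c['frame'],cv2.COLOR_RGB2HSV)
    m=((hsv[...,0]<16)|(hsv[...,0]>170))&(hsv[...,1]>60)&(hsv[...,2]>40)&(abs(P[...,0]-t[0])<.035)&(abs(P[...,1]-t[1])<.035)&(P[...,2]>t[2]-.03)&(P[...,2]<t[2]+.08)
    p=P[m];v=np.argwhere(m);print(n,len(p),p.min(0).round(4),p.max(0).round(4));
    for z in np.arange(t[2]-.015,t[2]+.05,.005):
        q=p[abs(p[:,2]-z)<.0025]
        if len(q)>2: print(round(z-t[2],3),len(q),q.min(0)[:2].round(3),q.max(0)[:2].round(3))
E
python3 egg.py
```

```text
[0.5364 0.251  0.1207] 0.49390385425019173
side 374 [0.5135 0.2229 0.1157] [0.5464 0.2858 0.1988]
-0.005 4 [0.522 0.262] [0.527 0.267]
0.0 12 [0.515 0.254] [0.538 0.279]
0.005 27 [0.514 0.223] [0.543 0.283]
0.01 33 [0.514 0.225] [0.546 0.286]
0.015 36 [0.514 0.225] [0.544 0.286]
0.02 34 [0.514 0.229] [0.527 0.275]
0.025 41 [0.515 0.226] [0.528 0.275]
0.03 49 [0.515 0.228] [0.543 0.286]
0.035 40 [0.519 0.231] [0.536 0.276]
0.04 50 [0.521 0.243] [0.546 0.275]
0.045 16 [0.523 0.247] [0.54  0.283]
scene 166 [0.5251 0.2335 0.1197] [0.5583 0.2614 0.1677]
0.0 3 [0.551 0.238] [0.553 0.244]
0.005 10 [0.547 0.236] [0.557 0.25 ]
0.01 13 [0.547 0.235] [0.558 0.253]
0.015 16 [0.548 0.234] [0.558 0.252]
0.02 22 [0.548 0.233] [0.558 0.255]
0.025 21 [0.544 0.234] [0.556 0.258]
0.03 21 [0.545 0.236] [0.555 0.26 ]
0.035 24 [0.544 0.238] [0.554 0.261]
0.04 24 [0.525 0.242] [0.55  0.261]
0.045 12 [0.531 0.246] [0.547 0.256]
```

```bash
python3 -m pendant '[{"wx":0,"wy":0,"wz":0,"dx":-0.007,"dy":-0.014,"dz":0.06,"claw":0.3},{"wx":0,"wy":0,"wz":0,"dx":-0.007,"dy":-0.014,"dz":0.11,"claw":0.3},{"wx":0,"wy":0,"wz":0,"dx":-0.007,"dy":-0.014,"dz":0.15,"claw":0.3},{"wx":0,"wy":0,"wz":0,"dx":-0.007,"dy":-0.014,"dz":0.17,"claw":0.3},{"wx":0,"wy":0,"wz":0,"dx":-0.007,"dy":-0.014,"dz":0.18,"claw":0.3},{"wx":0,"wy":0,"wz":0,"dx":-0.007,"dy":-0.014,"dz":0.18,"claw":0.3}]'
python3 go.py 0.5345 0.255 0.0686 0
```

```text
t: 11.8
ee_pos: [0.5337, 0.2553, 0.0741]
eef_rot: [[1.0, -0.0, -0.0], [-0.0, -1.0, -0.0], [-0.0, 0.0, -1.0]]
contact_force: [0.4, 1.5, -0.1]
width: 0.497
grasp_force: 25.7
w [ 0.     0.001 -0.   ] d [0.0033 0.0014 0.0219] t 11.8 width 0.497 grip 25.7
```

```bash
python3 -m pendant '[{"wx":0,"wy":0,"wz":0,"dx":0.003,"dy":0,"dz":0.005,"claw":0.3},{"wx":0,"wy":0,"wz":0,"dx":0.003,"dy":0,"dz":0.01,"claw":0.3},{"wx":0,"wy":0,"wz":0,"dx":0.003,"dy":0,"dz":0.015,"claw":0.3},{"wx":0,"wy":0,"wz":0,"dx":0.003,"dy":0,"dz":0.015,"claw":0.3}]'
```

```text
t: 12.13
ee_pos: [0.5345, 0.2556, 0.0707]
eef_rot: [[1.0, 0.0, 0.0], [0.0, -1.0, 0.0], [0.0, -0.0, -1.0]]
contact_force: [0.2, -0.5, -1.2]
width: 0.5
grasp_force: 25.7
```

```bash
python3 -m pendant '[{"wx":0,"wy":0,"wz":0,"dx":0,"dy":0,"dz":0.004,"claw":0.3},{"wx":0,"wy":0,"wz":0,"dx":0,"dy":0,"dz":0.008,"claw":0.3},{"wx":0,"wy":0,"wz":0,"dx":0,"dy":0,"dz":0.008,"claw":0.3}]'
```

```text
t: 12.38
ee_pos: [0.5345, 0.2556, 0.0688]
eef_rot: [[1.0, 0.0, 0.0], [0.0, -1.0, 0.0], [0.0, -0.0, -1.0]]
contact_force: [-0.7, 0.5, 0.8]
width: 0.499
grasp_force: 25.9
```

Near contact; one more millimetre, then release slowly.

```bash
python3 -m pendant '[{"wx":0,"wy":0,"wz":0,"dx":0,"dy":0,"dz":0.004,"claw":0.3},{"wx":0,"wy":0,"wz":0,"dx":0,"dy":0,"dz":0.004,"claw":0.3},{"wx":0,"wy":0,"wz":0,"dx":0,"dy":0,"dz":0.004,"claw":0.55},{"wx":0,"wy":0,"wz":0,"dx":0,"dy":0,"dz":0.004,"claw":0.65},{"wx":0,"wy":0,"wz":0,"dx":0,"dy":0,"dz":0.004,"claw":0.8},{"wx":0,"wy":0,"wz":0,"dx":0,"dy":0,"dz":0,"claw":0.95},{"wx":0,"wy":0,"wz":0,"dx":0,"dy":0,"dz":0,"claw":0.95},{"wx":0,"wy":0,"wz":0,"dx":0,"dy":0,"dz":-0.1,"claw":0.95},{"wx":0,"wy":0,"wz":0,"dx":0,"dy":0,"dz":-0.24,"claw":0.95},{"wx":0,"wy":0,"wz":0,"dx":0,"dy":0,"dz":-0.38,"claw":0.95},{"wx":0,"wy":0,"wz":0,"dx":0,"dy":0,"dz":-0.46,"claw":0.95},{"wx":0,"wy":0,"wz":0,"dx":0,"dy":0,"dz":-0.46,"claw":0.95}]'
python3 - <<'E'
from h import *
a=cam('side');save(a,'a.png',(230,200,390,360),2);b=cam('scene');save(b,'b.png',(270,60,430,220),2)
cv2.imwrite('pics/s5.png',np.hstack([cv2.imread('pics/a.png'),cv2.imread('pics/b.png')]))
P=cloud(b);hsv=cv2.cvtColor(b['frame'],cv2.COLOR_RGB2HSV)
m=(hsv[...,0]<16)&(hsv[...,1]>60)&(abs(P[...,0]-.534)<.035)&(abs(P[...,1]-.255)<.035)&(P[...,2]>.05)&(P[...,2]<.13);p=P[m];print(len(p),p.min(0),p.max(0))
E
python3 go.py 0.6222 -0.1576 0.18 0
```

```text
t: 13.38
ee_pos: [0.5377, 0.2566, 0.1888]
eef_rot: [[1.0, 0.001, 0.01], [0.001, -1.0, 0.003], [0.01, -0.003, -1.0]]
contact_force: [0.0, -0.0, 0.0]
width: 0.953
grasp_force: 0.0
330 [0.51623359 0.23262032 0.06896869] [0.55650158 0.26727809 0.11585611]
w [-0.001 -0.002  0.   ] d [0.3497 1.6533 0.0171] t 13.48 width 0.951 grip 0.0
```

View pics/s5.png

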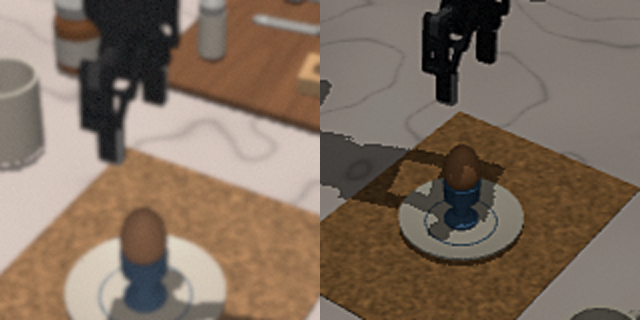

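The egg sits upright in the cup, with its top at about 0.115 m. Next is the shaker.

```bash
python3 -m pendant '[{"wx":0,"wy":0,"wz":0,"dx":0.02,"dy":0.12,"dz":0,"claw":0.95},{"wx":0,"wy":0,"wz":0,"dx":0.05,"dy":0.27,"dz":0,"claw":0.95},{"wx":0,"wy":0,"wz":0,"dx":0.08,"dy":0.42,"dz":0,"claw":0.95},{"wx":0,"wy":0,"wz":0,"dx":0.12,"dy":0.57,"dz":0,"claw":0.95},{"wx":0,"wy":0,"wz":0,"dx":0.16,"dy":0.72,"dz":0,"claw":0.95},{"wx":0,"wy":0,"wz":0,"dx":0.18,"dy":0.86,"dz":0,"claw":0.95},{"wx":0,"wy":0,"wz":0,"dx":0.2,"dy":1,"dz":0,"claw":0.95},{"wx":0,"wy":0,"wz":0,"dx":0.2,"dy":1,"dz":0,"claw":0.95}]'
python3 go.py 0.6223 -0.1577 0.15 0
```

```text
t: 14.15
ee_pos: [0.585, -0.0007, 0.1814]
eef_rot: [[1.0, -0.006, -0.002], [-0.006, -1.0, -0.002], [-0.002, 0.002, -1.0]]
contact_force: [-0.2, -0.8, 0.2]
width: 0.951
grasp_force: 0.0
w [ 0.003  0.002 -0.007] d [0.1529 0.627  0.127 ] t 14.15 width 0.951 grip 0.0
```

```bash
python3 -m pendant '[{"wx":0,"wy":0,"wz":0,"dx":0.03,"dy":0.14,"dz":0,"claw":0.95},{"wx":0,"wy":0,"wz":0,"dx":0.07,"dy":0.28,"dz":0,"claw":0.95},{"wx":0,"wy":0,"wz":0,"dx":0.11,"dy":0.42,"dz":0.05,"claw":0.95},{"wx":0,"wy":0,"wz":0,"dx":0.14,"dy":0.55,"dz":0.1,"claw":0.95},{"wx":0,"wy":0,"wz":0,"dx":0.152,"dy":0.617,"dz":0.12,"claw":0.95},{"wx":0,"wy":0,"wz":0,"dx":0.152,"dy":0.617,"dz":0.12,"claw":0.95},{"wx":0,"wy":0,"wz":0,"dx":0.152,"dy":0.617,"dz":0.12,"claw":0.95},{"wx":0,"wy":0,"wz":0,"dx":0.152,"dy":0.617,"dz":0.12,"claw":0.95}]'
python3 go.py 0.6223 -0.1577 0.034 0
```

```text
t: 14.82
ee_pos: [0.6215, -0.1468, 0.1528]
eef_rot: [[1.0, 0.001, -0.002], [0.001, -1.0, 0.002], [-0.002, -0.002, -1.0]]
contact_force: [0.0, -0.1, -1.0]
width: 0.949
grasp_force: 0.0
w [-0.002  0.003  0.001] d [0.0042 0.0443 0.4751] t 14.82 width 0.949 grip 0.0
```

```bash
python3 -m pendant '[{"wx":0,"wy":0,"wz":0,"dx":0.002,"dy":0.01,"dz":0.06,"claw":0.95},{"wx":0,"wy":0,"wz":0,"dx":0.002,"dy":0.01,"dz":0.16,"claw":0.95},{"wx":0,"wy":0,"wz":0,"dx":0.002,"dy":0.01,"dz":0.28,"claw":0.95},{"wx":0,"wy":0,"wz":0,"dx":0.002,"dy":0.01,"dz":0.38,"claw":0.95},{"wx":0,"wy":0,"wz":0,"dx":0.002,"dy":0.01,"dz":0.45,"claw":0.95},{"wx":0,"wy":0,"wz":0,"dx":0.002,"dy":0.01,"dz":0.47,"claw":0.95},{"wx":0,"wy":0,"wz":0,"dx":0.002,"dy":0.01,"dz":0.47,"claw":0.95}]'
python3 go.py 0.6223 -0.1577 0.034 0
```

```text
t: 15.4
ee_pos: [0.6219, -0.1488, 0.035]
eef_rot: [[1.0, 0.002, -0.003], [0.002, -1.0, 0.002], [-0.003, -0.002, -1.0]]
contact_force: [-0.1, 0.4, 0.3]
width: 0.949
grasp_force: 0.0
w [-0.002  0.004  0.003] d [0.0015 0.0356 0.0039] t 15.4 width 0.949 grip 0.0
```

```bash
python3 -m pendant '[{"wx":0,"wy":0,"wz":0,"dx":0.002,"dy":0.034,"dz":0,"claw":0.95},{"wx":0,"wy":0,"wz":0,"dx":0.002,"dy":0.034,"dz":0,"claw":0.95},{"wx":0,"wy":0,"wz":0,"dx":0.002,"dy":0.034,"dz":0,"claw":0.7},{"wx":0,"wy":0,"wz":0,"dx":0.002,"dy":0.034,"dz":0,"claw":0.55},{"wx":0,"wy":0,"wz":0,"dx":0.002,"dy":0.034,"dz":0,"claw":0.45},{"wx":0,"wy":0,"wz":0,"dx":0.002,"dy":0.034,"dz":0,"claw":0.3},{"wx":0,"wy":0,"wz":0,"dx":0.002,"dy":0.034,"dz":0,"claw":0.2},{"wx":0,"wy":0,"wz":0,"dx":0.002,"dy":0.034,"dz":0,"claw":0.2},{"wx":0,"wy":0,"wz":0,"dx":0.002,"dy":0.034,"dz":0,"claw":0.2}]' 30
python3 go.py 0.6223 -0.1577 0.16 0
```

```text
t: 16.15
ee_pos: [0.6238, -0.1597, 0.0368]
eef_rot: [[1.0, 0.0, 0.001], [0.0, -1.0, -0.0], [0.001, 0.0, -1.0]]
contact_force: [-0.5, 1.0, 6.6]
width: 0.412
grasp_force: 30.2
w [ 0.    -0.001  0.001] d [-0.0057 -0.0077 -0.4927] t 16.15 width 0.412 grip 30.2
```

```bash
python3 -m pendant '[{"wx":0,"wy":0,"wz":0,"dx":0,"dy":0,"dz":-0.06,"claw":0.2},{"wx":0,"wy":0,"wz":0,"dx":0,"dy":0,"dz":-0.16,"claw":0.2},{"wx":0,"wy":0,"wz":0,"dx":0,"dy":0,"dz":-0.28,"claw":0.2},{"wx":0,"wy":0,"wz":0,"dx":0.01,"dy":-0.08,"dz":-0.4,"claw":0.2},{"wx":0,"wy":0,"wz":0,"dx":0.02,"dy":-0.2,"dz":-0.48,"claw":0.2},{"wx":0,"wy":0,"wz":0,"dx":0.03,"dy":-0.33,"dz":-0.52,"claw":0.2},{"wx":0,"wy":0,"wz":0,"dx":0.05,"dy":-0.46,"dz":-0.52,"claw":0.2},{"wx":0,"wy":0,"wz":0,"dx":0.06,"dy":-0.59,"dz":-0.52,"claw":0.2},{"wx":0,"wy":0,"wz":0,"dx":0.07,"dy":-0.72,"dz":-0.52,"claw":0.2},{"wx":0,"wy":0,"wz":0,"dx":0.07,"dy":-0.83,"dz":-0.52,"claw":0.2},{"wx":0,"wy":0,"wz":0,"dx":0.07,"dy":-0.86,"dz":-0.52,"claw":0.2},{"wx":0,"wy":0,"wz":0,"dx":0.07,"dy":-0.86,"dz":-0.52,"claw":0.2}]'
python3 go.py 0.642 0.2397 0.06 0
```

```text
t: 17.15
ee_pos: [0.6401, 0.058, 0.1653]
eef_rot: [[1.0, 0.004, -0.002], [0.004, -1.0, 0.0], [-0.002, -0.0, -1.0]]
contact_force: [-0.5, -0.2, -0.7]
width: 0.416
grasp_force: 30.3
w [-0.     0.002  0.005] d [ 0.0114 -0.7267  0.4215] t 17.15 width 0.416 grip 30.3
```

```bash
python3 -m pendant '[{"wx":0,"wy":0,"wz":0,"dx":0.002,"dy":-0.1,"dz":0,"claw":0.2},{"wx":0,"wy":0,"wz":0,"dx":0.006,"dy":-0.22,"dz":0,"claw":0.2},{"wx":0,"wy":0,"wz":0,"dx":0.01,"dy":-0.36,"dz":0,"claw":0.2},{"wx":0,"wy":0,"wz":0,"dx":0.01,"dy":-0.5,"dz":0,"claw":0.2},{"wx":0,"wy":0,"wz":0,"dx":0.01,"dy":-0.62,"dz":0,"claw":0.2},{"wx":0,"wy":0,"wz":0,"dx":0.01,"dy":-0.7,"dz":0.05,"claw":0.2},{"wx":0,"wy":0,"wz":0,"dx":0.01,"dy":-0.73,"dz":0.14,"claw":0.2},{"wx":0,"wy":0,"wz":0,"dx":0.01,"dy":-0.73,"dz":0.25,"claw":0.2},{"wx":0,"wy":0,"wz":0,"dx":0.01,"dy":-0.73,"dz":0.36,"claw":0.2},{"wx":0,"wy":0,"wz":0,"dx":0.01,"dy":-0.73,"dz":0.42,"claw":0.2},{"wx":0,"wy":0,"wz":0,"dx":0.01,"dy":-0.73,"dz":0.42,"claw":0.2}]'
python3 go.py 0.642 0.2397 0.0255 0
```

```text
t: 18.07
ee_pos: [0.6404, 0.2353, 0.056]
eef_rot: [[1.0, -0.001, -0.009], [-0.001, -1.0, -0.003], [-0.009, 0.003, -1.0]]
contact_force: [0.4, -0.2, -1.3]
width: 0.416
grasp_force: 30.4
w [ 0.003  0.012 -0.001] d [ 0.0073 -0.0179  0.1219] t 18.07 width 0.416 grip 30.4
```

```bash
python3 -m pendant '[{"wx":0,"wy":0,"wz":0,"dx":0.003,"dy":-0.012,"dz":0.03,"claw":0.2},{"wx":0,"wy":0,"wz":0,"dx":0.003,"dy":-0.012,"dz":0.06,"claw":0.2},{"wx":0,"wy":0,"wz":0,"dx":0.003,"dy":-0.012,"dz":0.085,"claw":0.2},{"wx":0,"wy":0,"wz":0,"dx":0.003,"dy":-0.012,"dz":0.1,"claw":0.2},{"wx":0,"wy":0,"wz":0,"dx":0.003,"dy":-0.012,"dz":0.105,"claw":0.2},{"wx":0,"wy":0,"wz":0,"dx":0.003,"dy":-0.012,"dz":0.105,"claw":0.2}]'
python3 go.py 0.642 0.2397 0.0248 0
```

```text
t: 18.57
ee_pos: [0.6442, 0.2409, 0.0349]
eef_rot: [[1.0, 0.0, 0.0], [0.0, -1.0, -0.0], [0.0, 0.0, -1.0]]
contact_force: [-0.2, 0.1, -1.4]
width: 0.416
grasp_force: 30.4
w [ 0.    -0.     0.001] d [-0.0086  0.0048  0.0404] t 18.57 width 0.416 grip 30.4
```

```bash
python3 -m pendant '[{"wx":0,"wy":0,"wz":0,"dx":-0.008,"dy":0.005,"dz":0.012,"claw":0.2},{"wx":0,"wy":0,"wz":0,"dx":-0.008,"dy":0.005,"dz":0.024,"claw":0.2},{"wx":0,"wy":0,"wz":0,"dx":-0.008,"dy":0.005,"dz":0.034,"claw":0.2},{"wx":0,"wy":0,"wz":0,"dx":-0.008,"dy":0.005,"dz":0.039,"claw":0.2},{"wx":0,"wy":0,"wz":0,"dx":-0.008,"dy":0.005,"dz":0.039,"claw":0.2}]'
python3 go.py 0.642 0.2397 0.0248 0
```

```text
t: 18.98
ee_pos: [0.6421, 0.2396, 0.025]
eef_rot: [[1.0, 0.0, -0.0], [0.0, -1.0, -0.0], [-0.0, 0.0, -1.0]]
contact_force: [2.2, -0.4, -1.0]
width: 0.416
grasp_force: 30.4
w [0. 0. 0.] d [-0.0004 -0.0002  0.0008] t 18.98 width 0.416 grip 30.4
```

```bash
python3 -m pendant '[{"wx":0,"wy":0,"wz":0,"dx":0,"dy":0,"dz":0.005,"claw":0.2},{"wx":0,"wy":0,"wz":0,"dx":0,"dy":0,"dz":0.005,"claw":0.2},{"wx":0,"wy":0,"wz":0,"dx":0,"dy":0,"dz":0.005,"claw":0.5},{"wx":0,"wy":0,"wz":0,"dx":0,"dy":0,"dz":0.005,"claw":0.7},{"wx":0,"wy":0,"wz":0,"dx":0,"dy":0,"dz":0.005,"claw":0.8},{"wx":0,"wy":0,"wz":0,"dx":0,"dy":0,"dz":0.005,"claw":0.8},{"wx":0,"wy":0,"wz":0,"dx":0,"dy":0,"dz":-0.08,"claw":0.8},{"wx":0,"wy":0,"wz":0,"dx":0,"dy":0,"dz":-0.2,"claw":0.8},{"wx":0,"wy":0,"wz":0,"dx":0,"dy":0,"dz":-0.35,"claw":0.8},{"wx":0,"wy":0,"wz":0,"dx":0,"dy":0,"dz":-0.5,"claw":0.8},{"wx":0,"wy":0,"wz":0,"dx":0,"dy":0,"dz":-0.6,"claw":0.8},{"wx":0,"wy":0,"wz":0,"dx":0,"dy":0,"dz":-0.62,"claw":0.8}]'
python3 - <<'E'
from h import *
from scipy.optimize import least_squares
for n in ['scene','side']:
    c=cam(n);P=cloud(c);q=P[(abs(P[...,0]-.64)<.035)&(abs(P[...,1]-.24)<.035)&(P[...,2]>.02)&(P[...,2]<.058)]
    s=least_squares(lambda x:np.hypot(q[:,0]-x[0],q[:,1]-x[1])-.018,[.64,.24],loss='soft_l1',f_scale=.001);print(n,s.x,len(q))
E
python3 go.py 0.497 -0.2515 0.12 0
```

```text
t: 19.98
ee_pos: [0.6456, 0.2405, 0.1864]
eef_rot: [[1.0, 0.0, 0.011], [0.0, -1.0, 0.002], [0.011, -0.002, -1.0]]
contact_force: [0.8, -0.0, 0.9]
width: 0.801
grasp_force: 0.0
scene [0.6408681  0.24102299] 196
side [0.64085209 0.24058274] 278
w [-0.001 -0.005  0.   ] d [-0.5862  1.9655  0.2442] t 20.08 width 0.802 grip 0.0
```

```bash
python3 -m pendant '[{"wx":0,"wy":0,"wz":0,"dx":0,"dy":0.12,"dz":0,"claw":0.6},{"wx":0,"wy":0,"wz":0,"dx":-0.05,"dy":0.26,"dz":0,"claw":0.6},{"wx":0,"wy":0,"wz":0,"dx":-0.1,"dy":0.41,"dz":0,"claw":0.6},{"wx":0,"wy":0,"wz":0,"dx":-0.16,"dy":0.56,"dz":0,"claw":0.6},{"wx":0,"wy":0,"wz":0,"dx":-0.22,"dy":0.71,"dz":0,"claw":0.6},{"wx":0,"wy":0,"wz":0,"dx":-0.28,"dy":0.86,"dz":0,"claw":0.6},{"wx":0,"wy":0,"wz":0,"dx":-0.33,"dy":1,"dz":0,"claw":0.6},{"wx":0,"wy":0,"wz":0,"dx":-0.33,"dy":1,"dz":0,"claw":0.6}]'
python3 go.py 0.497 -0.2515 0.12 0
```

```text
t: 20.75
ee_pos: [0.5558, -0.0156, 0.1775]
eef_rot: [[1.0, -0.005, -0.007], [-0.005, -1.0, -0.001], [-0.007, 0.001, -1.0]]
contact_force: [-0.6, 0.7, 0.1]
width: 0.6
grasp_force: 0.0
w [ 0.001  0.009 -0.007] d [-0.2284  0.9447  0.2328] t 20.75 width 0.6 grip 0.0
```

```bash
python3 -m pendant '[{"wx":0,"wy":0,"wz":0,"dx":-0.03,"dy":0.13,"dz":0,"claw":0.5},{"wx":0,"wy":0,"wz":0,"dx":-0.06,"dy":0.28,"dz":0,"claw":0.5},{"wx":0,"wy":0,"wz":0,"dx":-0.1,"dy":0.43,"dz":0,"claw":0.5},{"wx":0,"wy":0,"wz":0,"dx":-0.14,"dy":0.58,"dz":0.05,"claw":0.5},{"wx":0,"wy":0,"wz":0,"dx":-0.18,"dy":0.73,"dz":0.1,"claw":0.5},{"wx":0,"wy":0,"wz":0,"dx":-0.22,"dy":0.86,"dz":0.16,"claw":0.5},{"wx":0,"wy":0,"wz":0,"dx":-0.23,"dy":0.93,"dz":0.23,"claw":0.5},{"wx":0,"wy":0,"wz":0,"dx":-0.23,"dy":0.93,"dz":0.23,"claw":0.5},{"wx":0,"wy":0,"wz":0,"dx":-0.23,"dy":0.93,"dz":0.23,"claw":0.5},{"wx":0,"wy":0,"wz":0,"dx":-0.23,"dy":0.93,"dz":0.23,"claw":0.5}]'
cat > kn.py <<'E'
from h import *
c=cam('wrist');save(c,'w_k.png');P=cloud(c);hsv=cv2.cvtColor(c['frame'],cv2.COLOR_RGB2HSV)
X,Y,Z=P[...,0],P[...,1],P[...,2]
for nm,lo,hi in (('knife',-.29,-.215),('spoon',-.37,-.30)):
    m=(Z>.017)&(Z<.04)&(Y>lo)&(Y<hi)&(X>.4)&(X<.62)&(hsv[...,1]<70)
    p=P[m][:,:2]
    for a in np.arange(.43,.6,.02):
        q=p[abs(p[:,0]-a)<.01]
        if len(q)>5: print(nm,round(a,2),len(q),'y',((q[:,1].min()+q[:,1].max())/2).round(4),'w',np.ptp(q[:,1]).round(4))
    print(nm,'x',p[:,0].min().round(4),p[:,0].max().round(4))
E
python3 kn.py
python3 go.py 0.497 -0.2515 0.018 0
```

```text
t: 21.58
ee_pos: [0.5018, -0.2415, 0.1215]
eef_rot: [[1.0, 0.001, -0.002], [0.001, -1.0, 0.002], [-0.002, -0.002, -1.0]]
contact_force: [-0.4, -0.2, 0.6]
width: 0.499
grasp_force: 0.0
knife 0.43 220 y -0.2518 w 0.0148
knife 0.45 380 y -0.2518 w 0.0151
knife 0.47 405 y -0.252 w 0.0154
knife 0.49 448 y -0.2519 w 0.0142
knife 0.51 580 y -0.2521 w 0.0192
knife 0.53 644 y -0.2525 w 0.0185
knife 0.55 693 y -0.2527 w 0.0191
knife 0.57 762 y -0.2527 w 0.0192
knife 0.59 681 y -0.2526 w 0.0191
knife x 0.422 0.5984
spoon 0.43 74 y -0.3314 w 0.0156
spoon 0.45 349 y -0.33 w 0.0152
spoon 0.47 314 y -0.3308 w 0.0133
spoon 0.49 343 y -0.3308 w 0.0136
spoon 0.51 368 y -0.331 w 0.0134
spoon 0.53 316 y -0.3307 w 0.0111
spoon 0.55 911 y -0.3312 w 0.0385
spoon 0.57 1326 y -0.332 w 0.0407
spoon 0.59 46 y -0.33 w 0.0153
spoon x 0.4302 0.5817
w [-0.002  0.001  0.002] d [-0.0209  0.0411  0.4168] t 21.63 width 0.501 grip 0.0
```

View pics/w_k.png

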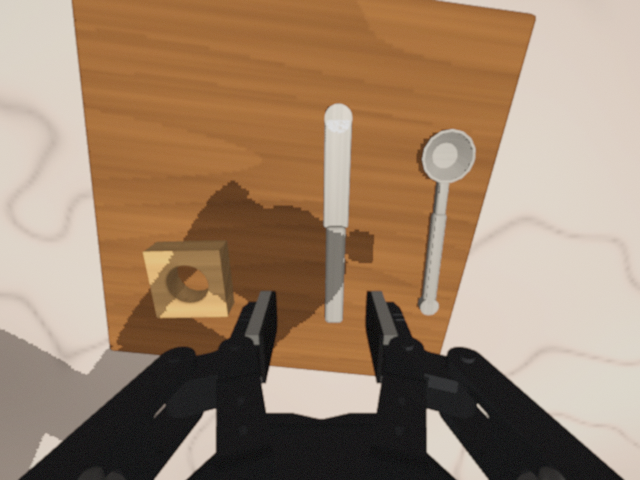

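```bash
python3 -m pendant '[{"wx":0,"wy":0,"wz":0,"dx":-0.012,"dy":0.025,"dz":0.06,"claw":0.5},{"wx":0,"wy":0,"wz":0,"dx":-0.012,"dy":0.025,"dz":0.14,"claw":0.5},{"wx":0,"wy":0,"wz":0,"dx":-0.012,"dy":0.025,"dz":0.22,"claw":0.5},{"wx":0,"wy":0,"wz":0,"dx":-0.012,"dy":0.025,"dz":0.3,"claw":0.5},{"wx":0,"wy":0,"wz":0,"dx":-0.012,"dy":0.025,"dz":0.34,"claw":0.5},{"wx":0,"wy":0,"wz":0,"dx":-0.012,"dy":0.025,"dz":0.34,"claw":0.5},{"wx":0,"wy":0,"wz":0,"dx":-0.012,"dy":0.025,"dz":0.34,"claw":0.5}]'
python3 go.py 0.496 -0.252 0.018 0
```

```text
t: 22.22
ee_pos: [0.4997, -0.2483, 0.0378]
eef_rot: [[1.0, 0.002, -0.0], [0.002, -1.0, 0.0], [-0.0, -0.0, -1.0]]
contact_force: [-0.2, 0.5, 0.1]
width: 0.503
grasp_force: 0.0
w [-0.     0.     0.002] d [-0.0149  0.015   0.0794] t 22.22 width 0.503 grip 0.0
```

```bash
python3 -m pendant '[{"wx":0,"wy":0,"wz":0,"dx":-0.014,"dy":0.015,"dz":0.03,"claw":0.5},{"wx":0,"wy":0,"wz":0,"dx":-0.014,"dy":0.015,"dz":0.055,"claw":0.5},{"wx":0,"wy":0,"wz":0,"dx":-0.014,"dy":0.015,"dz":0.07,"claw":0.5},{"wx":0,"wy":0,"wz":0,"dx":-0.014,"dy":0.015,"dz":0.074,"claw":0.45},{"wx":0,"wy":0,"wz":0,"dx":-0.014,"dy":0.015,"dz":0.074,"claw":0.35},{"wx":0,"wy":0,"wz":0,"dx":-0.014,"dy":0.015,"dz":0.074,"claw":0.25},{"wx":0,"wy":0,"wz":0,"dx":-0.014,"dy":0.015,"dz":0.074,"claw":0.15},{"wx":0,"wy":0,"wz":0,"dx":-0.014,"dy":0.015,"dz":0.074,"claw":0.05},{"wx":0,"wy":0,"wz":0,"dx":-0.014,"dy":0.015,"dz":0.074,"claw":0},{"wx":0,"wy":0,"wz":0,"dx":-0.014,"dy":0.015,"dz":0.074,"claw":0},{"wx":0,"wy":0,"wz":0,"dx":-0.014,"dy":0.015,"dz":0.074,"claw":0},{"wx":0,"wy":0,"wz":0,"dx":-0.014,"dy":0.015,"dz":0.074,"claw":0}]' 50
python3 go.py 0.496 -0.252 0.15 0
```

```text
t: 23.22
ee_pos: [0.496, -0.253, 0.0194]
eef_rot: [[1.0, 0.0, 0.0], [0.0, -1.0, -0.0], [0.0, 0.0, -1.0]]
contact_force: [-1.0, -0.2, 4.4]
width: 0.147
grasp_force: 49.2
w [ 0.    -0.001  0.001] d [ 4.000e-04 -4.000e-03 -5.223e-01] t 23.22 width 0.147 grip 49.2
```

```bash
python3 -m pendant '[{"wx":0,"wy":0,"wz":0,"dx":0,"dy":0,"dz":-0.05,"claw":0},{"wx":0,"wy":0,"wz":0,"dx":0,"dy":0,"dz":-0.14,"claw":0},{"wx":0,"wy":0,"wz":0,"dx":0,"dy":0,"dz":-0.24,"claw":0},{"wx":0,"wy":0,"wz":0.03,"dx":0,"dy":-0.08,"dz":-0.34,"claw":0},{"wx":0,"wy":0,"wz":0.06,"dx":0,"dy":-0.2,"dz":-0.4,"claw":0},{"wx":0,"wy":0,"wz":0.1,"dx":0,"dy":-0.33,"dz":-0.4,"claw":0},{"wx":0,"wy":0,"wz":0.14,"dx":0,"dy":-0.46,"dz":-0.4,"claw":0},{"wx":0,"wy":0,"wz":0.168,"dx":0,"dy":-0.6,"dz":-0.4,"claw":0},{"wx":0,"wy":0,"wz":0.168,"dx":0,"dy":-0.73,"dz":-0.4,"claw":0},{"wx":0,"wy":0,"wz":0.168,"dx":0,"dy":-0.83,"dz":-0.4,"claw":0},{"wx":0,"wy":0,"wz":0.168,"dx":0,"dy":-0.87,"dz":-0.4,"claw":0},{"wx":0,"wy":0,"wz":0.168,"dx":0,"dy":-0.87,"dz":-0.4,"claw":0}]'
python3 go.py 0.5007 0.1251 0.06 -7.5
```

```text
t: 24.22
ee_pos: [0.4951, -0.0332, 0.1194]
eef_rot: [[0.992, -0.128, -0.001], [-0.128, -0.992, 0.0], [-0.001, -0.0, -1.0]]
contact_force: [-0.8, -0.4, -0.6]
width: 0.151
grasp_force: 49.0
w [-0.     0.001  0.004] d [-0.0582 -0.6307  0.2378] t 24.22 width 0.151 grip 49.0
```

```bash
python3 -m pendant '[{"wx":0,"wy":0,"wz":0,"dx":-0.01,"dy":-0.1,"dz":0,"claw":0},{"wx":0,"wy":0,"wz":0.003,"dx":-0.02,"dy":-0.22,"dz":0,"claw":0},{"wx":0,"wy":0,"wz":0.003,"dx":-0.035,"dy":-0.36,"dz":0,"claw":0},{"wx":0,"wy":0,"wz":0.003,"dx":-0.05,"dy":-0.49,"dz":0,"claw":0},{"wx":0,"wy":0,"wz":0.003,"dx":-0.058,"dy":-0.58,"dz":0.04,"claw":0},{"wx":0,"wy":0,"wz":0.003,"dx":-0.058,"dy":-0.628,"dz":0.1,"claw":0},{"wx":0,"wy":0,"wz":0.003,"dx":-0.058,"dy":-0.628,"dz":0.18,"claw":0},{"wx":0,"wy":0,"wz":0.003,"dx":-0.058,"dy":-0.628,"dz":0.24,"claw":0},{"wx":0,"wy":0,"wz":0.003,"dx":-0.058,"dy":-0.628,"dz":0.28,"claw":0},{"wx":0,"wy":0,"wz":0.003,"dx":-0.058,"dy":-0.628,"dz":0.28,"claw":0},{"wx":0,"wy":0,"wz":0.003,"dx":-0.058,"dy":-0.628,"dz":0.28,"claw":0}]'
python3 go.py 0.5007 0.1251 0.0085 -7.5
```

```text
t: 25.13
ee_pos: [0.5023, 0.1211, 0.0488]
eef_rot: [[0.991, -0.135, -0.001], [-0.135, -0.991, -0.0], [-0.001, 0.0, -1.0]]
contact_force: [-0.6, 0.4, -0.9]
width: 0.15
grasp_force: 49.0
w [ 0.     0.001 -0.006] d [-0.0084 -0.0149  0.1612] t 25.13 width 0.15 grip 49.0
```

```bash
python3 -m pendant '[{"wx":0,"wy":0,"wz":0,"dx":-0.006,"dy":-0.012,"dz":0.04,"claw":0},{"wx":0,"wy":0,"wz":0,"dx":-0.006,"dy":-0.012,"dz":0.08,"claw":0},{"wx":0,"wy":0,"wz":0,"dx":-0.006,"dy":-0.012,"dz":0.11,"claw":0},{"wx":0,"wy":0,"wz":0,"dx":-0.006,"dy":-0.012,"dz":0.135,"claw":0},{"wx":0,"wy":0,"wz":0,"dx":-0.006,"dy":-0.012,"dz":0.145,"claw":0},{"wx":0,"wy":0,"wz":0,"dx":-0.006,"dy":-0.012,"dz":0.15,"claw":0},{"wx":0,"wy":0,"wz":0,"dx":-0.006,"dy":-0.012,"dz":0.15,"claw":0}]'
python3 go.py 0.5007 0.1251 0.0074 -7.5
```

```text
t: 25.72
ee_pos: [0.5007, 0.1253, 0.0112]
eef_rot: [[0.991, -0.133, -0.001], [-0.133, -0.991, -0.0], [-0.001, 0.0, -1.0]]
contact_force: [-0.4, -0.9, -0.8]
width: 0.152
grasp_force: 49.0
w [ 0.     0.001 -0.004] d [-0.      0.001   0.0152] t 25.72 width 0.152 grip 49.0
```

```bash
python3 -m pendant '[{"wx":0,"wy":0,"wz":0,"dx":0,"dy":0,"dz":0.006,"claw":0},{"wx":0,"wy":0,"wz":0,"dx":0,"dy":0,"dz":0.012,"claw":0},{"wx":0,"wy":0,"wz":0,"dx":0,"dy":0,"dz":0.015,"claw":0},{"wx":0,"wy":0,"wz":0,"dx":0,"dy":0,"dz":0.015,"claw":0},{"wx":0,"wy":0,"wz":0,"dx":0,"dy":0,"dz":0.015,"claw":0.2},{"wx":0,"wy":0,"wz":0,"dx":0,"dy":0,"dz":0.015,"claw":0.35},{"wx":0,"wy":0,"wz":0,"dx":0,"dy":0,"dz":0.015,"claw":0.4},{"wx":0,"wy":0,"wz":0,"dx":0,"dy":0,"dz":-0.05,"claw":0.4},{"wx":0,"wy":0,"wz":0,"dx":0,"dy":0,"dz":-0.16,"claw":0.4},{"wx":0,"wy":0,"wz":0,"dx":0,"dy":0,"dz":-0.3,"claw":0.4},{"wx":0,"wy":0,"wz":0,"dx":0,"dy":0,"dz":-0.44,"claw":0.4},{"wx":0,"wy":0,"wz":0,"dx":0,"dy":0,"dz":-0.52,"claw":0.4}]'
cat > kp.py <<'E'
from h import *
import sys
nm=sys.argv[1];M=np.array([.534,.2543]);a=np.radians(-7.8);R=np.array([[np.cos(a),-np.sin(a)],[np.sin(a),np.cos(a)]])
for n in ['scene','side']:
    c=cam(n);P=cloud(c);hsv=cv2.cvtColor(c['frame'],cv2.COLOR_RGB2HSV)
    L=(P[...,:2]-M)@R; y=.1325*(1 if nm=='spoon' else -1)
    m=(abs(L[...,1]-y)<.035)&(abs(L[...,0])<.12)&(P[...,2]<.03)&(P[...,2]>.003)&(hsv[...,1]<70)
    p=L[m];print(n,nm,len(p),'x',p[:,0].min().round(4),p[:,0].max().round(4),'zmax',P[m][:,2].max().round(4))
    for x in np.arange(-.08,.09,.02):
        q=p[abs(p[:,0]-x)<.01]
        if len(q): print(x.round(2),((q[:,1].min()+q[:,1].max())/2).round(4),np.ptp(q[:,1]).round(4),end='; ')
    print()
E
python3 kp.py knife
python3 go.py 0.508 -0.331 0.1 0
```

```text
t: 26.72
ee_pos: [0.5021, 0.1254, 0.1449]
eef_rot: [[0.991, -0.133, 0.005], [-0.133, -0.991, 0.0], [0.004, -0.001, -1.0]]
contact_force: [-0.2, -0.2, -0.1]
width: 0.402
grasp_force: 0.0
scene knife 453 x -0.0819 0.0871 zmax 0.0158
-0.08 -0.1311 0.0195; -0.06 -0.1326 0.0157; -0.04 -0.1321 0.0162; -0.02 -0.132 0.0161; 0.0 -0.1329 0.0199; 0.02 -0.1328 0.0203; 0.04 -0.1318 0.0202; 0.06 -0.1329 0.0194; 0.08 -0.1321 0.0203; 
side knife 568 x -0.0848 0.0883 zmax 0.0162
-0.08 -0.1295 0.0149; -0.06 -0.1294 0.0147; -0.04 -0.1307 0.0176; -0.02 -0.1342 0.0266; 0.0 -0.131 0.0188; 0.02 -0.1304 0.0236; 0.04 -0.133 0.0242; 0.06 -0.1331 0.0231; 0.08 -0.1325 0.0248; 
w [-0.001 -0.011 -0.17 ] d [0.2595 1.8076 0.1812] t 26.82 width 0.402 grip 0.0
```

```bash
python3 -m pendant '[{"wx":0,"wy":0,"wz":-0.03,"dx":0.02,"dy":0.12,"dz":0,"claw":0.4},{"wx":0,"wy":0,"wz":-0.08,"dx":0.04,"dy":0.27,"dz":0,"claw":0.4},{"wx":0,"wy":0,"wz":-0.12,"dx":0.06,"dy":0.42,"dz":0,"claw":0.4},{"wx":0,"wy":0,"wz":-0.17,"dx":0.08,"dy":0.57,"dz":0,"claw":0.4},{"wx":0,"wy":0,"wz":-0.17,"dx":0.1,"dy":0.72,"dz":0,"claw":0.4},{"wx":0,"wy":0,"wz":-0.17,"dx":0.12,"dy":0.86,"dz":0,"claw":0.4},{"wx":0,"wy":0,"wz":-0.17,"dx":0.14,"dy":1,"dz":0,"claw":0.4},{"wx":0,"wy":0,"wz":-0.17,"dx":0.14,"dy":1,"dz":0,"claw":0.4}]'
python3 go.py 0.508 -0.331 0.08 0
```

```text
t: 27.48
ee_pos: [0.5033, -0.1335, 0.1408]
eef_rot: [[1.0, -0.006, 0.002], [-0.006, -1.0, -0.003], [0.002, 0.003, -1.0]]
contact_force: [-0.5, -0.7, 0.0]
width: 0.398
grasp_force: 0.0
w [ 0.004 -0.003 -0.008] d [0.0232 0.7891 0.2458] t 27.48 width 0.398 grip 0.0
```

```bash
python3 -m pendant '[{"wx":0,"wy":0,"wz":0,"dx":0.005,"dy":0.12,"dz":0,"claw":0.4},{"wx":0,"wy":0,"wz":-0.004,"dx":0.01,"dy":0.27,"dz":0,"claw":0.4},{"wx":0,"wy":0,"wz":-0.004,"dx":0.015,"dy":0.42,"dz":0,"claw":0.4},{"wx":0,"wy":0,"wz":-0.004,"dx":0.02,"dy":0.57,"dz":0.03,"claw":0.4},{"wx":0,"wy":0,"wz":-0.004,"dx":0.022,"dy":0.7,"dz":0.1,"claw":0.4},{"wx":0,"wy":0,"wz":-0.004,"dx":0.022,"dy":0.787,"dz":0.2,"claw":0.4},{"wx":0,"wy":0,"wz":-0.004,"dx":0.022,"dy":0.787,"dz":0.25,"claw":0.4},{"wx":0,"wy":0,"wz":-0.004,"dx":0.022,"dy":0.787,"dz":0.25,"claw":0.4},{"wx":0,"wy":0,"wz":-0.004,"dx":0.022,"dy":0.787,"dz":0.25,"claw":0.4},{"wx":0,"wy":0,"wz":-0.004,"dx":0.022,"dy":0.787,"dz":0.25,"claw":0.4}]'
python3 go.py 0.508 -0.331 0.018 0
```

```text
t: 28.32
ee_pos: [0.5075, -0.3221, 0.0791]
eef_rot: [[1.0, 0.004, -0.001], [0.004, -1.0, 0.001], [-0.001, -0.001, -1.0]]
contact_force: [-0.5, -0.7, -0.0]
width: 0.405
grasp_force: 0.0
w [-0.001  0.001  0.005] d [0.0019 0.0359 0.2445] t 28.32 width 0.405 grip 0.0
```

```bash
python3 -m pendant '[{"wx":0,"wy":0,"wz":0.003,"dx":0.001,"dy":0.026,"dz":0.05,"claw":0.4},{"wx":0,"wy":0,"wz":0.003,"dx":0.001,"dy":0.026,"dz":0.1,"claw":0.4},{"wx":0,"wy":0,"wz":0.003,"dx":0.001,"dy":0.026,"dz":0.15,"claw":0.4},{"wx":0,"wy":0,"wz":0.003,"dx":0.001,"dy":0.026,"dz":0.17,"claw":0.4},{"wx":0,"wy":0,"wz":0.003,"dx":0.001,"dy":0.026,"dz":0.17,"claw":0.4},{"wx":0,"wy":0,"wz":0.003,"dx":0.001,"dy":0.026,"dz":0.17,"claw":0.4}]'
python3 go.py 0.508 -0.331 0.018 0
```

```text
t: 28.82
ee_pos: [0.5075, -0.3298, 0.0358]
eef_rot: [[1.0, 0.001, -0.001], [0.001, -1.0, 0.001], [-0.001, -0.001, -1.0]]
contact_force: [0.1, -0.5, 0.3]
width: 0.398
grasp_force: 0.0
w [-0.001  0.001  0.001] d [0.002  0.0047 0.0711] t 28.82 width 0.398 grip 0.0
```

```bash
python3 -m pendant '[{"wx":0,"wy":0,"wz":0,"dx":0.002,"dy":0.003,"dz":0.03,"claw":0.4},{"wx":0,"wy":0,"wz":0,"dx":0.002,"dy":0.003,"dz":0.05,"claw":0.4},{"wx":0,"wy":0,"wz":0,"dx":0.002,"dy":0.003,"dz":0.065,"claw":0.4},{"wx":0,"wy":0,"wz":0,"dx":0.002,"dy":0.003,"dz":0.07,"claw":0.3},{"wx":0,"wy":0,"wz":0,"dx":0.002,"dy":0.003,"dz":0.07,"claw":0.2},{"wx":0,"wy":0,"wz":0,"dx":0.002,"dy":0.003,"dz":0.07,"claw":0.1},{"wx":0,"wy":0,"wz":0,"dx":0.002,"dy":0.003,"dz":0.07,"claw":0},{"wx":0,"wy":0,"wz":0,"dx":0.002,"dy":0.003,"dz":0.07,"claw":0},{"wx":0,"wy":0,"wz":0,"dx":0.002,"dy":0.003,"dz":0.07,"claw":0},{"wx":0,"wy":0,"wz":0,"dx":0.002,"dy":0.003,"dz":0.07,"claw":0}]' 50
python3 go.py 0.508 -0.331 0.15 0
```

```text
t: 29.65
ee_pos: [0.5084, -0.3311, 0.0192]
eef_rot: [[1.0, 0.0, 0.0], [0.0, -1.0, -0.0], [0.0, 0.0, -1.0]]
contact_force: [-1.1, 0.1, -1.3]
width: 0.102
grasp_force: 48.8
w [ 0. -0.  0.] d [-1.500e-03 -4.000e-04 -5.233e-01] t 29.65 width 0.102 grip 48.8
```

```bash
python3 -m pendant '[{"wx":0,"wy":0,"wz":0,"dx":0,"dy":0,"dz":-0.05,"claw":0},{"wx":0,"wy":0,"wz":0,"dx":0,"dy":0,"dz":-0.15,"claw":0},{"wx":0,"wy":0,"wz":0,"dx":0,"dy":0,"dz":-0.28,"claw":0},{"wx":0,"wy":0,"wz":0.03,"dx":0,"dy":-0.08,"dz":-0.41,"claw":0},{"wx":0,"wy":0,"wz":0.06,"dx":0,"dy":-0.19,"dz":-0.53,"claw":0},{"wx":0,"wy":0,"wz":0.1,"dx":0,"dy":-0.32,"dz":-0.62,"claw":0},{"wx":0,"wy":0,"wz":0.14,"dx":0,"dy":-0.46,"dz":-0.7,"claw":0},{"wx":0,"wy":0,"wz":0.173,"dx":0,"dy":-0.6,"dz":-0.72,"claw":0},{"wx":0,"wy":0,"wz":0.173,"dx":0,"dy":-0.73,"dz":-0.72,"claw":0},{"wx":0,"wy":0,"wz":0.173,"dx":0,"dy":-0.86,"dz":-0.72,"claw":0},{"wx":0,"wy":0,"wz":0.173,"dx":0,"dy":-0.95,"dz":-0.72,"claw":0},{"wx":0,"wy":0,"wz":0.173,"dx":0,"dy":-1,"dz":-0.72,"claw":0}]'
python3 go.py 0.5478 0.3862 0.19 -7.8
```

```text
t: 30.65
ee_pos: [0.5074, -0.0782, 0.2001]
eef_rot: [[0.991, -0.133, 0.0], [-0.133, -0.991, 0.001], [0.0, -0.001, -1.0]]
contact_force: [-0.4, -0.0, -0.1]
width: 0.101
grasp_force: 48.9
w [-0.001 -0.     0.004] d [-0.0865 -1.8627  0.0415] t 30.65 width 0.101 grip 48.9
```

```bash
python3 -m pendant '[{"wx":0,"wy":0,"wz":0.002,"dx":0,"dy":-0.12,"dz":0,"claw":0},{"wx":0,"wy":0,"wz":0.002,"dx":-0.01,"dy":-0.25,"dz":0,"claw":0},{"wx":0,"wy":0,"wz":0.002,"dx":-0.02,"dy":-0.38,"dz":0,"claw":0},{"wx":0,"wy":0,"wz":0.002,"dx":-0.03,"dy":-0.51,"dz":0,"claw":0},{"wx":0,"wy":0,"wz":0.002,"dx":-0.04,"dy":-0.64,"dz":0,"claw":0},{"wx":0,"wy":0,"wz":0.002,"dx":-0.045,"dy":-0.77,"dz":0,"claw":0},{"wx":0,"wy":0,"wz":0.002,"dx":-0.045,"dy":-0.88,"dz":0,"claw":0},{"wx":0,"wy":0,"wz":0.002,"dx":-0.045,"dy":-0.95,"dz":0,"claw":0},{"wx":0,"wy":0,"wz":0.002,"dx":-0.045,"dy":-0.95,"dz":0,"claw":0}]'
python3 go.py 0.5478 0.3862 0.19 -7.8
```

```text
t: 31.4
ee_pos: [0.53, 0.1586, 0.1997]
eef_rot: [[0.991, -0.133, 0.002], [-0.133, -0.991, 0.001], [0.002, -0.001, -1.0]]
contact_force: [-1.2, -0.1, -0.0]
width: 0.1
grasp_force: 48.9
w [-0.002 -0.003  0.003] d [-0.0508 -0.9119  0.04  ] t 31.4 width 0.1 grip 48.9
```

```bash
python3 -m pendant '[{"wx":0,"wy":0,"wz":0.002,"dx":-0.01,"dy":-0.12,"dz":0,"claw":0},{"wx":0,"wy":0,"wz":0.002,"dx":-0.02,"dy":-0.25,"dz":0,"claw":0},{"wx":0,"wy":0,"wz":0.002,"dx":-0.03,"dy":-0.38,"dz":0,"claw":0},{"wx":0,"wy":0,"wz":0.002,"dx":-0.04,"dy":-0.51,"dz":0,"claw":0},{"wx":0,"wy":0,"wz":0.002,"dx":-0.05,"dy":-0.64,"dz":0,"claw":0},{"wx":0,"wy":0,"wz":0.002,"dx":-0.05,"dy":-0.77,"dz":0,"claw":0},{"wx":0,"wy":0,"wz":0.002,"dx":-0.05,"dy":-0.86,"dz":0,"claw":0},{"wx":0,"wy":0,"wz":0.002,"dx":-0.05,"dy":-0.905,"dz":0,"claw":0},{"wx":0,"wy":0,"wz":0.002,"dx":-0.05,"dy":-0.905,"dz":0.06,"claw":0},{"wx":0,"wy":0,"wz":0.002,"dx":-0.05,"dy":-0.905,"dz":0.15,"claw":0},{"wx":0,"wy":0,"wz":0.002,"dx":-0.05,"dy":-0.905,"dz":0.24,"claw":0},{"wx":0,"wy":0,"wz":0.002,"dx":-0.05,"dy":-0.905,"dz":0.3,"claw":0}]'
python3 go.py 0.5478 0.3862 0.02 -7.8
```

```text
t: 32.4
ee_pos: [0.5473, 0.3793, 0.1222]
eef_rot: [[0.99, -0.139, -0.003], [-0.139, -0.99, -0.002], [-0.002, 0.003, -1.0]]
contact_force: [-0.4, -0.3, -1.2]
width: 0.1
grasp_force: 49.0
w [ 0.003  0.003 -0.004] d [-0.0009 -0.0286  0.4089] t 32.4 width 0.1 grip 49.0
```

```bash
python3 -m pendant '[{"wx":0,"wy":0,"wz":0,"dx":0,"dy":-0.018,"dz":0.08,"claw":0},{"wx":0,"wy":0,"wz":0,"dx":0,"dy":-0.018,"dz":0.16,"claw":0},{"wx":0,"wy":0,"wz":0,"dx":0,"dy":-0.018,"dz":0.24,"claw":0},{"wx":0,"wy":0,"wz":0,"dx":0,"dy":-0.018,"dz":0.31,"claw":0},{"wx":0,"wy":0,"wz":0,"dx":0,"dy":-0.018,"dz":0.36,"claw":0},{"wx":0,"wy":0,"wz":0,"dx":0,"dy":-0.018,"dz":0.38,"claw":0},{"wx":0,"wy":0,"wz":0,"dx":0,"dy":-0.018,"dz":0.38,"claw":0}]'
python3 go.py 0.5478 0.3862 0.0075 -7.8
```

```text
t: 32.98
ee_pos: [0.548, 0.3846, 0.0278]
eef_rot: [[0.99, -0.139, -0.002], [-0.139, -0.99, -0.001], [-0.002, 0.002, -1.0]]
contact_force: [-0.5, 0.1, -0.2]
width: 0.105
grasp_force: 49.0
w [ 0.002  0.003 -0.004] d [-0.0014 -0.0062  0.0813] t 32.98 width 0.105 grip 49.0
```

```bash
python3 -m pendant '[{"wx":0,"wy":0,"wz":0,"dx":-0.001,"dy":-0.005,"dz":0.025,"claw":0},{"wx":0,"wy":0,"wz":0,"dx":-0.001,"dy":-0.005,"dz":0.045,"claw":0},{"wx":0,"wy":0,"wz":0,"dx":-0.001,"dy":-0.005,"dz":0.06,"claw":0},{"wx":0,"wy":0,"wz":0,"dx":-0.001,"dy":-0.005,"dz":0.068,"claw":0},{"wx":0,"wy":0,"wz":0,"dx":-0.001,"dy":-0.005,"dz":0.072,"claw":0},{"wx":0,"wy":0,"wz":0,"dx":-0.001,"dy":-0.005,"dz":0.072,"claw":0}]'
python3 go.py 0.5478 0.3862 0.0074 -7.8
```

```text
t: 33.48
ee_pos: [0.5482, 0.3874, 0.011]
eef_rot: [[0.99, -0.138, -0.0], [-0.138, -0.99, -0.0], [-0.0, 0.0, -1.0]]
contact_force: [0.1, 0.3, -0.7]
width: 0.103
grasp_force: 49.0
w [ 0.     0.    -0.003] d [-0.001   0.0048  0.0146] t 33.48 width 0.103 grip 49.0
```

```bash
python3 -m pendant '[{"wx":0,"wy":0,"wz":0,"dx":0,"dy":0.004,"dz":0.006,"claw":0},{"wx":0,"wy":0,"wz":0,"dx":0,"dy":0.004,"dz":0.012,"claw":0},{"wx":0,"wy":0,"wz":0,"dx":0,"dy":0.004,"dz":0.015,"claw":0},{"wx":0,"wy":0,"wz":0,"dx":0,"dy":0.004,"dz":0.015,"claw":0},{"wx":0,"wy":0,"wz":0,"dx":0,"dy":0.004,"dz":0.015,"claw":0.2},{"wx":0,"wy":0,"wz":0,"dx":0,"dy":0.004,"dz":0.015,"claw":0.35},{"wx":0,"wy":0,"wz":0,"dx":0,"dy":0.004,"dz":0.015,"claw":0.4},{"wx":0,"wy":0,"wz":0,"dx":0,"dy":0.004,"dz":-0.05,"claw":0.4},{"wx":0,"wy":0,"wz":0,"dx":0,"dy":0.004,"dz":-0.16,"claw":0.4},{"wx":0,"wy":0,"wz":0,"dx":0,"dy":0.004,"dz":-0.3,"claw":0.4},{"wx":0,"wy":0,"wz":0,"dx":0,"dy":0.004,"dz":-0.44,"claw":0.4},{"wx":0,"wy":0,"wz":0,"dx":0,"dy":0.004,"dz":-0.52,"claw":0.4}]'
python3 -m pendant '[{"wx":0,"wy":0,"wz":0,"dx":0,"dy":0,"dz":-0.1,"claw":0.4},{"wx":0,"wy":0,"wz":0,"dx":0,"dy":0,"dz":-0.25,"claw":0.4},{"wx":0,"wy":0,"wz":0,"dx":0,"dy":0,"dz":-0.4,"claw":0.4},{"wx":0,"wy":0,"wz":0,"dx":0,"dy":0,"dz":-0.5,"claw":0.4},{"wx":0,"wy":0,"wz":0,"dx":0,"dy":0,"dz":-0.5,"claw":0.4},{"wx":0,"wy":0,"wz":0,"dx":0,"dy":0,"dz":-0.5,"claw":0.4}]'
python3 kp.py spoon; python3 kp.py knife; python3 cup.py
python3 -c "
from h import *
a=cam('scene');save(a,'fin.png',(230,60,470,240),3)"
```

```text
t: 34.48
ee_pos: [0.5498, 0.3872, 0.1453]
eef_rot: [[0.99, -0.138, 0.005], [-0.138, -0.99, 0.003], [0.005, -0.003, -1.0]]
contact_force: [1.1, 0.9, 0.7]
width: 0.402
grasp_force: 0.0
t: 34.98
ee_pos: [0.549, 0.3868, 0.2686]
eef_rot: [[0.99, -0.138, 0.005], [-0.138, -0.99, 0.002], [0.004, -0.003, -1.0]]
contact_force: [-1.0, -0.8, -0.9]
width: 0.401
grasp_force: 0.0
scene spoon 273 x -0.079 0.0698 zmax 0.0167
-0.08 0.133 0.0102; -0.06 0.1324 0.0126; -0.04 0.1333 0.0115; -0.02 0.1315 0.0142; 0.0 0.1327 0.012; 0.02 0.131 0.0105; 0.04 0.1357 0.0336; 0.06 0.1332 0.0368; 
side spoon 746 x -0.0781 0.0757 zmax 0.016
-0.08 0.1344 0.0147; -0.06 0.1315 0.0209; -0.04 0.1343 0.0126; -0.02 0.132 0.0157; 0.0 0.1326 0.0162; 0.02 0.1326 0.0134; 0.04 0.135 0.035; 0.06 0.1337 0.0352; 0.08 0.1295 0.0182; 
scene knife 452 x -0.0913 0.087 zmax 0.017
-0.08 -0.1327 0.0139; -0.06 -0.132 0.0164; -0.04 -0.1323 0.0148; -0.02 -0.1327 0.0155; 0.0 -0.1327 0.0181; 0.02 -0.1309 0.022; 0.04 -0.1324 0.0193; 0.06 -0.1322 0.0203; 0.08 -0.1319 0.0188; 
side knife 563 x -0.0847 0.0869 zmax 0.0154
-0.08 -0.1337 0.0258; -0.06 -0.1341 0.0239; -0.04 -0.1335 0.0248; -0.02 -0.1342 0.0246; 0.0 -0.1325 0.0244; 0.02 -0.1313 0.0246; 0.04 -0.1311 0.0247; 0.06 -0.1313 0.0227; 0.08 -0.1321 0.026; 
scene 68 [0.5362 0.2502 0.0661] [0.041 0.036 0.008] 0.07
plate mid [0.5338 0.2542] [0.1503 0.1526]
side 32 [0.526  0.2714 0.0652] [0.03  0.017 0.006] 0.068
plate mid [0.5349 0.2545] [0.151  0.1529]
```

View pics/fin.png

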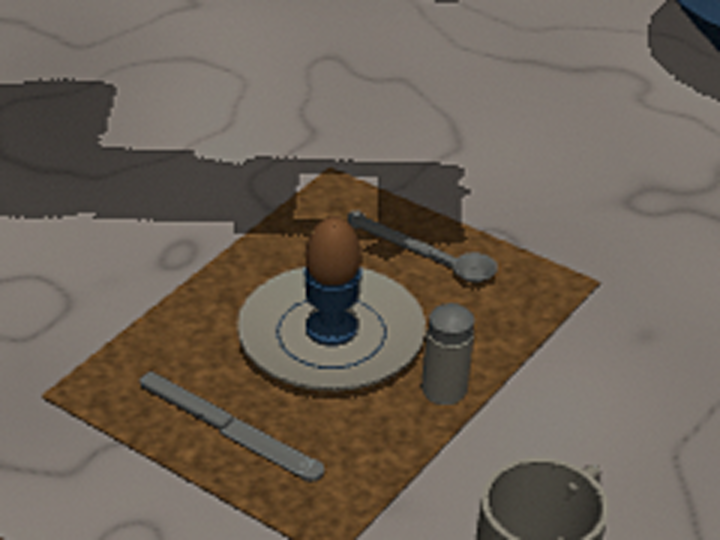

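The final picture shows everything in place: the egg upright in the cup inside the plate's blue ring (332,330), the spoon and knife at the sides, and the shaker behind.

```bash
python3 -c "
from bench import env
print(env.close_job())"
```

```text
the job is handed in; nothing more can be done
None
```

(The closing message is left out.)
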